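Make up two patient kits

ROBOT

A 6-joint arm with a two-finger parallel gripper is mounted at the origin on a cart in front of the work surface, level with it; the furniture and walls round the work are solid. World frame = base frame: x ahead of the robot, y to its left, z up, the work surface at z = 0. Lengths are in m, angles in rad, forces in N, time in s.
With the tool pointing down it reaches from about 0.35 to 0.85 m from the base axis. Payload 8.1 kg.
Tool frame: the origin (TCP) lies on the centre line of the jaws, within the pads' length; the fingertips stand 25 mm ahead of it and the grasp point (between the pads) lies 6 mm ahead of it; z points along the fingers, y is the direction in which the jaws open and shut (so a half turn about z gives the same grasp; the last joint's range is limited). The gripper opens to 85 mm and grips with 20 to 120 N. Pads are 22 mm wide; open, the fingers measure 114 mm over their backs; the gripper's body (76 mm by 85 mm) begins 54 mm behind the grasp point. The pads swing forward as they close: fully open they stand 13 mm farther back than shut.
Start: joints at [1.161, 0.13, 1.488, -0, 1.523, -0.085], TCP at [0.191, 0.569, 0.256] pointing down, gripper open.
Joint ranges: [-2.96, 2.96], [-0.89, 2.26], [0.02, 2.5], [-1.34, 4.48], [0, 2.73], [-2.66, 2.66]. Speed limits (rad/s): [2.39, 2.39, 2.79, 3.14, 3.14, 3.14].

INTERFACE

Orientations are given as a 3x3 rotation matrix whose columns are the frame's x, y, z axes.
In Python, from bench import env gives the robot as it stands. The module is installed in compiled form; this text tells all that it offers.
- The arm moves only by the tool apply_moves, never from a script. Its argument "rows" is one flat list of numbers, 6 for each row, row after row: the shift along the tool's x, y, z in mm, then the turn, a rotation vector about the tool's x, y, z in degrees. A call has 1 to 8 rows; each row is the pose to reach, as a shift and turn from the pose commanded when the call began, along the tool's axes at that moment; what a row does not reach only later rows make up. A row lasts 1/12 s, in which the tool goes at most 41.7 mm and 7.16 degrees, less where a joint would pass 70% of its speed; a pose out of reach is approached as far as the arm can. A call with a gripper value outside its range is refused whole. "grip" is the closure in counts, from 0 (fully open) to 255 (shut), set as the call begins (left out, the last holds). The fingers move at their own pace and stop on an object; "force" is the grip in N (left out, the last holds). Time passes only in rows, so rows that repeat a pose let the fingers close. It gives the time, the measured TCP pose, the force and the opening at its end, in the units of the state.
- env.get_state(): the state, without advancing time (a new reading comes with each control period).
- env.get_image(name): name is "scene" or "top"; returns a dict with "image" (420x560x3 uint8, red, green, blue), "z_map" (420x560 float32, m along the optical axis (not along the pixel's ray), 0 where there is no reading), "intrinsics" (3x3 intrinsics, pixels), "dist_coeffs" ([k1, k2, p1, p2, k3] as OpenCV has them; the pictures are not rectified), "R" (3x3) and "t" (3): a world point X has camera coordinates R X + t. Camera axes: x right, y down, z forward; pixel columns grow to the right and rows downward; lengths in m; the calibration is good to about 2 mm. A picture is of the moment at which its call begins.
- env.finish_job(): hands the job in, once; it reports no verdict.
Trained networks look in a picture, given as the dict that the camera call returned (one of the last four; its "shot" number tells which), for a name from the list of things; names that differ only in an ending like _2 or _b are one class to them, and where a whole thing is asked for, a point or a joint stands for the part that bears it (a point fixed in the world has none). Each returns a list of dicts, best first, with "p" (0 to 1); they miss things now and then, are a little off and sometimes report something else, mostly with a low value. They report only what shows in the picture. A call takes as long as a camera call. They do not tell look-alikes from the thing itself.
- env.cut_out(picture, label): "region" (420x560 bool, what is visible of it) and "xy" ([column, row] in pixels, amid what is visible of it).
- env.tip_of(picture, label): "xy" ([column, row] in pixels: a listed point, or the origin of a listed thing).
The state is a dict: "time": time; "q": joint angles; "joint_velocities": joint speeds; "tau": joint torques, N m; "tcp_pos": TCP position; "orientation": TCP orientation; "contact_force": force on the tool from outside, world axes, zero at the start; "ft_torque": the same for the moment, N m; "opening": opening from 0.0 (shut) to 1.0 (fully open).
Only numpy, scipy, OpenCV 4.12 (cv2) and the standard library are available. Lean on these libraries where they do the work, as an engineer would, in place of code of your own. Each camera call takes 0.05 s, during which the arm holds its last target.

TASK

Make up the two patient kits from the stock on the table. In the tray with the round cup, stand the amber tablet bottle upright in the cup and lay the larger flat carton in the broad bay with the smaller flat carton centred squarely on top of it; in the other tray, lay the cream tube in the long recess and stand the slim carton upright in the raised slot. Leave the other things on the table alone.

Things in the scene. Friction and masses are not known exactly. Their poses are not given: they have to be found in the camera images.
- bottle_tray: fixed blue plastic kit tray, 108 (x) x 223 (y) mm, deck 14 mm high; origin: centre of underside. Pocket floors 3 mm above the table: keep the fingers above the deck. Round cup for the tablet bottle: centre (x, y) = (0, +66) mm, 58 mm inner diameter, rim 30 mm above the table. Broad bay for the flat cartons: centre (0, -37) mm, 78 (x) x 118 (y) mm.
- tube_tray: fixed blue plastic kit tray, 108 (x) x 223 (y) mm, deck 14 mm high; origin: centre of underside. Pocket floors 3 mm above the table: keep the fingers above the deck. No round cup. Raised slot for the slim carton: centre (x, y) = (0, +58) mm, inside 36 (x) x 76 (y) mm, wall tops 30 mm above the table. Long recess for the cream tube: centre (0, -48) mm, 42 (x) x 94 (y) mm.
- tablet_bottle: loose upright tablet bottle, amber body with ribbed white screw cap, 43 mm diameter, 77 mm tall, about 60 g; origin at the centre of its underside, z along its axis
- large_carton: loose flat white carton, green ends, lying flat: 60 (x) x 100 (y) x 25 (z) mm, about 45 g; origin at the centre of its underside. Goes into the broad bay, long side along the bay (either way round), before the small carton
- small_carton: loose flat white carton, blue ends, lying flat, shorter than the large one: 50 (x) x 75 (y) x 22 (z) mm, about 25 g; origin at the centre of its underside. Goes on top of the large carton, centred, long side along its long side (either way round)
- slim_carton: loose slim carton, white and grey, standing on its narrow edge: 20 (x) x 60 (y) x 75 (z) mm, about 27 g; origin at the centre of its underside. Stays upright; its 60 mm side goes along the slot (either way round)
- cream_tube: loose white cream tube with red band and blue cap, lying: 24 (x) x 76 (y, its long axis) x 24 (z) mm, about 30 g; origin below its middle, on the table, does not roll. Lies along the long recess (either way round)
- stamp: bystander, leave alone: loose rubber stamp with wooden mount and black knob, 26 x 50 x 72 mm; origin at the centre of its underside
- tall_carton: bystander, leave alone: loose tall white and blue carton standing behind the trays, 30 (x) x 95 (y) x 75 (z) mm; origin at the centre of its underside
- stapler: bystander, leave alone: loose blue and black desk stapler, 32 (x) x 133 (y) x 52 (z) mm; origin at the centre of its underside
There are look-alikes about, which are no part of the job. What is shaped like the cream_tube but green or turquoise is not meant.

How it is judged:
At the end, for the whole second after the job is handed in: Tablet bottle upright in the round cup; large carton flat in the broad bay; small carton flat on it, centred within 12 mm each way and square within 0.25 rad; slim carton upright in the raised slot; cream tube lying in the long recess. All on their floors, tilt under 0.1 rad, at rest (x of tablet_bottle in the frame of bottle_tray between -0.012 and 0.012 m and y of tablet_bottle in the frame of bottle_tray between 0.054 and 0.078 m and z of tablet_bottle in the frame of bottle_tray between -0.002 and 0.008 m and angle between each of tablet_bottle, large_carton, small_carton, slim_carton, cream_tube's own z axis and vertical below 0.1 rad and linear speed of each of tablet_bottle, large_carton, small_carton, slim_carton, cream_tube below 0.02 m/s and angular speed of each of tablet_bottle, large_carton, small_carton, slim_carton, cream_tube below 0.2 rad/s and x of large_carton in the frame of bottle_tray between -0.014 and 0.014 m and y of large_carton in the frame of bottle_tray between -0.051 and -0.023 m and z of large_carton in the frame of bottle_tray between -0.002 and 0.008 m and angle between the y axis of large_carton and the y axis of bottle_tray, either way round below 0.25 rad and x of small_carton in the frame of large_carton between -0.012 and 0.012 m and y of small_carton in the frame of large_carton between -0.012 and 0.012 m and z of small_carton in the frame of large_carton between 0.02 and 0.03 m and angle between the y axis of small_carton and the y axis of large_carton, either way round below 0.25 rad and x of slim_carton in the frame of tube_tray between -0.013 and 0.013 m and y of slim_carton in the frame of tube_tray between 0.045 and 0.071 m and z of slim_carton in the frame of tube_tray between -0.002 and 0.008 m and angle between the y axis of each of slim_carton, cream_tube and the y axis of tube_tray, either way round below 0.25 rad and x of cream_tube in the frame of tube_tray between -0.014 and 0.014 m and y of cream_tube in the frame of tube_tray between -0.062 and -0.034 m and z of cream_tube in the frame of tube_tray between -0.002 and 0.008 m); the robot touches nothing.
It fails at once if the rubber stamp is knocked over or pushed more than 25 mm from where it stood (distance of stamp from where it was at the start of the episode above 0.025 m or angle between stamp's own z axis and vertical above 0.5 rad).
It fails at once if the tall carton is knocked over or pushed more than 25 mm from where it stood (distance of tall_carton from where it was at the start of the episode above 0.025 m or angle between tall_carton's own z axis and vertical above 0.5 rad).
It fails at once if the stapler is knocked over or pushed more than 25 mm from where it stood (distance of stapler from where it was at the start of the episode above 0.025 m or angle between stapler's own z axis and vertical above 0.5 rad).
It also fails if it takes over 128 s, if anything falls off the work surface, if the arm or the gripper's body presses on something with over 40 N, if the wrist force passes 120 N, or if a joint passes its speed limit or range.

## Working session

There is one attempt and no reset: what is moved stays moved. The work goes in short steps, Python scripts to look and compute and a tool call to move; the robot and the scene stay as the last step left them, time stands still between calls to the robot, and variables do not carry over. Pictures are saved under pics/ and viewed, and the job is handed in when it is done.

Besides the shell and the picture viewer there is one more tool, called after "Emit:" as name(argument=value, ...) on one line, values as JSON. apply_moves: Moves the arm, as the interface text tells. Its arguments: {"type":"object","properties":{"rows":{"type":"array"},"grip":{"type":"number"},"force":{"type":"number"}},"required":["rows"]}

```bash
ls; mkdir -p pics
cat > h.py <<'E'
import numpy as np, cv2
from bench import env
def save(p,name,crop=None,scale=1):
    im=cv2.cvtColor(p["image"],cv2.COLOR_RGB2BGR)
    if crop: im=im[crop[1]:crop[3],crop[0]:crop[2]]
    if scale!=1: im=cv2.resize(im,None,fx=scale,fy=scale,interpolation=cv2.INTER_CUBIC)
    cv2.imwrite("pics/"+name,im)
def world(p,uv,z=None):
    """uv Nx2, z along axis or None -> use z_map"""
    uv=np.asarray(uv,float).reshape(-1,2)
    if z is None: z=p["z_map"][uv[:,1].round().astype(int),uv[:,0].round().astype(int)]
    n=cv2.undistortPoints(uv[:,None],p["intrinsics"],p["dist_coeffs"])[:,0]
    c=np.c_[n*np.reshape(z,(-1,1)),np.reshape(z,(-1,1))*np.ones((len(n),1))]
    return (c-p["t"])@p["R"]
def cloud(p):
    v,u=np.mgrid[0:420,0:560]
    return world(p,np.c_[u.ravel(),v.ravel()]).reshape(420,560,3)
E
python3 - <<'E'
from h import *
for n in("scene","top"):
    p=env.get_image(n); save(p,n+"0.png"); print(n,p["R"].round(3).tolist(),p["t"].round(3),p["shot"],(-p["R"].T@p["t"]).round(3))
s=env.get_state();print(s["time"],s["tcp_pos"],s["orientation"].round(3) if hasattr(s["orientation"],'round') else s["orientation"])
E
```

```text
pics
scene [[-0.504, -0.864, 0.023], [-0.506, 0.273, -0.819], [0.701, -0.424, -0.574]] [0.273 0.32  0.755] 1 [-0.23   0.468  0.689]
top [[-0.028, -1.0, 0.002], [-0.986, 0.027, -0.166], [0.166, -0.006, -0.986]] [0.002 0.559 1.576] 2 [ 0.29  -0.003  1.647]
0.1 [0.19127099 0.56822066 0.25534102] [[-0.948  0.319 -0.001]
 [ 0.319  0.948 -0.002]
 [ 0.    -0.002 -1.   ]]
```

View pics/scene0.png

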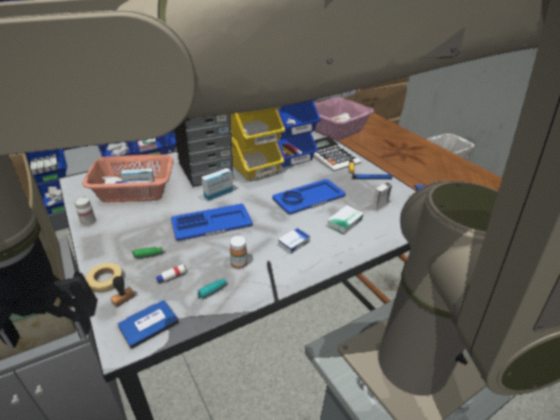

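View pics/top0.png

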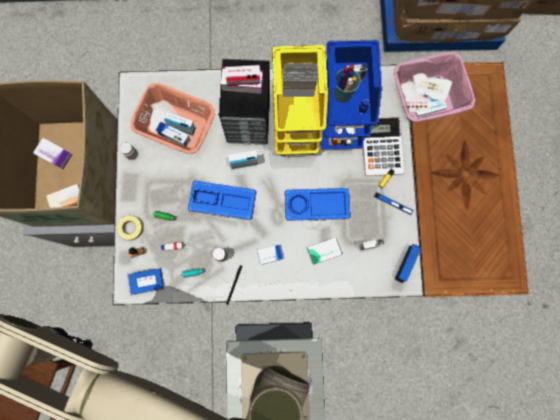

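Run:
```python
from h import *
p=env.get_image("top"); save(p,"top1.png",(110,140,430,310),2.5)
q=env.get_image("scene"); save(q,"scene1.png",(60,150,420,350),2.2)
import pickle; pickle.dump((p,q),open("first.pkl","wb"))
for n in "bottle_tray tube_tray tablet_bottle large_carton small_carton slim_carton cream_tube stamp tall_carton stapler".split():
    for nm,pp in(("top",p),("sc",q)):
        r=env.cut_out(pp,n)
        for d in r[:3]:
            m=d["region"]; W=cloud(pp)[m&(pp["z_map"]>0)]
            print(n,nm,round(d["p"],2),np.round(d["xy"]),m.sum(),np.median(W,0).round(3),W[:,2].max().round(3))
```

```text
bottle_tray top 0.87 [318. 203.] 2001 [ 0.605 -0.163  0.008] 0.037
bottle_tray sc 0.75 [308. 193.] 1475 [ 0.599 -0.158  0.011] 0.032
tube_tray top 0.61 [225. 197.] 1955 [0.628 0.167 0.012] 0.035
tube_tray sc 0.69 [209. 225.] 1987 [0.618 0.174 0.013] 0.033
tablet_bottle top 0.48 [220. 255.] 127 [0.432 0.169 0.074] 0.083
tablet_bottle sc 0.68 [242. 255.] 477 [0.42  0.179 0.051] 0.079
large_carton top 0.76 [322. 253.] 583 [ 0.44  -0.176  0.023] 0.036
large_carton sc 0.79 [345. 220.] 638 [ 0.429 -0.172  0.024] 0.029
small_carton top 0.86 [270. 254.] 311 [0.434 0.008 0.021] 0.032
small_carton sc 0.9 [292. 238.] 534 [0.426 0.009 0.02 ] 0.026
small_carton sc 0.49 [310. 195.] 1504 [ 0.597 -0.158  0.011] 0.032
slim_carton top 0.57 [375. 245.] 190 [ 0.453 -0.331  0.07 ] 0.08
slim_carton top 0.42 [172. 245.] 144 [0.47  0.34  0.019] 0.029
cream_tube top 0.57 [174. 246.] 128 [0.471 0.333 0.02 ] 0.029
cream_tube top 0.45 [192. 271.] 160 [0.381 0.27  0.019] 0.031
cream_tube sc 0.83 [147. 252.] 223 [0.571 0.37  0.019] 0.026
cream_tube sc 0.79 [210. 288.] 260 [0.374 0.275 0.02 ] 0.028
cream_tube sc 0.57 [171. 273.] 302 [0.465 0.339 0.018] 0.027
stamp top 0.52 [135. 252.] 125 [0.452 0.455 0.023] 0.077
stamp top 0.25 [171. 246.] 132 [0.471 0.335 0.02 ] 0.029
stamp sc 0.61 [121. 293.] 455 [0.447 0.459 0.02 ] 0.073
tall_carton top 0.76 [243. 157.] 433 [0.754 0.087 0.07 ] 0.083
tall_carton sc 0.63 [217. 184.] 737 [0.748 0.094 0.047] 0.077
stapler top 0.69 [409. 265.] 464 [ 0.386 -0.453  0.046] 0.06
```

View pics/top1.png

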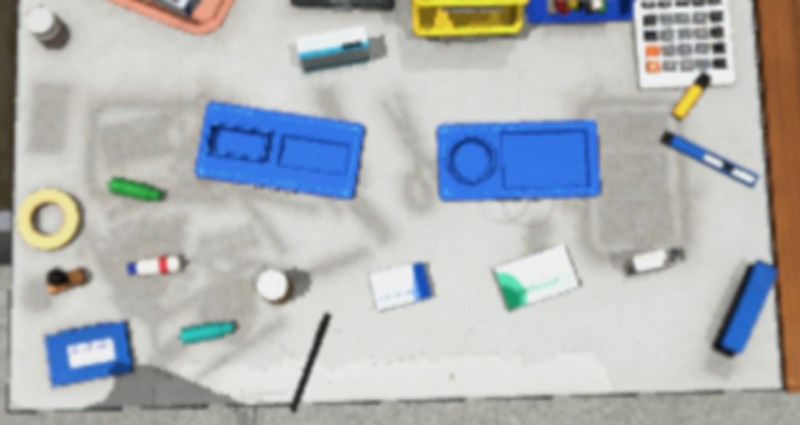

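View pics/scene1.png

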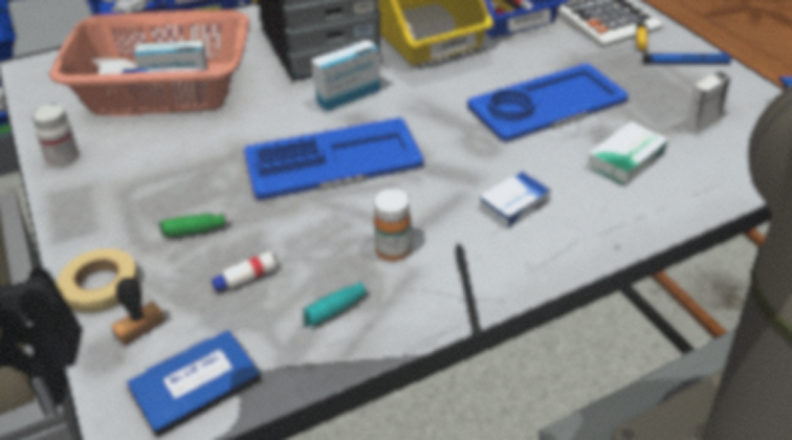

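```bash
cat > meas.py <<'E'
from h import *
import pickle
from scipy.optimize import minimize
DIM=dict(bottle_tray=(.108,.223,.014),tube_tray=(.108,.223,.014),large_carton=(.06,.1,.025),small_carton=(.05,.075,.022),slim_carton=(.02,.06,.075),cream_tube=(.024,.076,.024),tablet_bottle=(.043,.043,.077),stamp=(.026,.05,.072),tall_carton=(.03,.095,.075),stapler=(.032,.133,.052))
def model(n,x,y,th,z0=0):
    a,b,h=DIM[n]; c,s=np.cos(th),np.sin(th)
    if n=="tablet_bottle":
        t=np.linspace(0,2*np.pi,24,endpoint=False); P=np.c_[a/2*np.cos(t),a/2*np.sin(t)]
    else: P=np.array([[a,b],[a,-b],[-a,-b],[-a,b]])/2
    P=np.vstack([np.c_[P,0*P[:,:1]+z0],np.c_[P,0*P[:,:1]+z0+h]])
    return np.c_[P[:,0]*c-P[:,1]*s+x,P[:,0]*s+P[:,1]*c+y,P[:,2]]
def sil(p,P,S=4):
    rv=cv2.Rodrigues(p["R"])[0]
    uv=cv2.projectPoints(P,rv,p["t"],p["intrinsics"],p["dist_coeffs"])[0][:,0]
    return cv2.convexHull(uv.astype(np.float32))[:,0]
def fit(n,views,x0,z0=0):
    # views: list of (p,mask)
    def cost(v):
        P=model(n,*v,z0); c=0
        for p,m in views:
            h=sil(p,P); im=np.zeros((420,560),np.uint8)
            cv2.fillConvexPoly(im,np.round(h*16).astype(np.int32),255,cv2.LINE_AA,4)
            a=im/255.; c+=np.abs(a-m).sum()/max(m.sum(),1)
        return c
    best=None
    for th in ([0] if n=="tablet_bottle" else np.arange(0,np.pi,np.pi/8)):
        for _ in range(2):
            r=minimize(cost,[x0[0],x0[1],th],method="Nelder-Mead",options=dict(initial_simplex=[[x0[0],x0[1],th],[x0[0]+.012,x0[1],th],[x0[0],x0[1]+.012,th],[x0[0]-.006,x0[1]-.006,th+.25]],maxfev=150))
            th=r.x[2]
        if best is None or r.fun<best.fun: best=r
    return best
E
cat > m1.py <<'E'
from meas import *
p=env.get_image("top");q=env.get_image("scene")
G={}
vis=[]
for im,pp in((0,p),(1,q)): vis.append(cv2.cvtColor(pp["image"],cv2.COLOR_RGB2BGR).repeat(1,0))
x0=dict(bottle_tray=(.605,-.163),tube_tray=(.625,.17),tablet_bottle=(.425,.175),large_carton=(.435,-.175),small_carton=(.43,.008),slim_carton=(.453,-.331),cream_tube=(.47,.336),stamp=(.447,.458),tall_carton=(.75,.09),stapler=(.386,-.453))
for n in x0:
    vs=[]
    for k,pp in enumerate((p,q)):
        W=cloud(pp)
        for d in env.cut_out(pp,n):
            m=d["region"]&(pp["z_map"]>0)
            if m.any() and np.hypot(*(np.median(W[m],0)[:2]-x0[n]))<.04: vs.append((pp,d["region"].astype(float),k)); break
    # depth-mask
    for sel in ([vs]+[[v] for v in vs] if len(vs)>1 else [vs]):
        if not sel: print(n,"none"); continue
        r=fit(n,[v[:2] for v in sel],x0[n]); print(n,[v[2] for v in sel],r.x.round(4),round(r.fun/len(sel),3),flush=True)
        if sel is vs:
            G[n]=r.x
            for k,pp in enumerate((p,q)):
                cv2.polylines(vis[k],[np.round(sil(pp,model(n,*r.x))*8).astype(np.int32)],True,(0,0,255),1,cv2.LINE_AA,3)
pickle.dump(G,open("G.pkl","wb"))
cv2.imwrite("pics/fit_top.png",cv2.resize(vis[0][140:310,110:430],None,fx=2.5,fy=2.5,interpolation=2))
cv2.imwrite("pics/fit_sc.png",cv2.resize(vis[1][150:350,60:420],None,fx=2.2,fy=2.2,interpolation=2))
E
time python3 m1.py
```

```text
bottle_tray [0, 1] [ 0.6053 -0.1613  0.0153] 0.103
bottle_tray [0] [ 0.6045 -0.1616  3.1496] 0.076
bottle_tray [1] [ 0.6083 -0.1658  0.0127] 0.122
tube_tray [0, 1] [0.6292 0.1676 2.9707] 0.092
tube_tray [0] [ 0.6282  0.1686 -0.1702] 0.074
tube_tray [1] [0.6296 0.1677 2.9707] 0.109
tablet_bottle [0, 1] [ 0.4335  0.1736 -0.041 ] 0.3
tablet_bottle [0] [0.4332 0.1699 0.0035] 0.427
tablet_bottle [1] [ 0.4339  0.174  -0.0495] 0.164
large_carton [0, 1] [ 0.4394 -0.1799  3.4701] 0.159
large_carton [0] [ 0.4404 -0.1801  0.4021] 0.25
large_carton [1] [ 0.4393 -0.1801  0.3236] 0.061
small_carton [0, 1] [0.435  0.0057 0.2577] 0.171
small_carton [0] [0.4338 0.0064 0.2111] 0.248
small_carton [1] [0.4346 0.0056 3.4138] 0.09
slim_carton [0, 1] [ 0.4545 -0.3317  3.3917] 0.194
slim_carton [0] [ 0.4549 -0.3316  3.3207] 0.16
slim_carton [1] [ 0.4567 -0.3357  3.479 ] 0.148
cream_tube [1] [0.4709 0.338  0.5118] 0.735
stamp [0, 1] [0.4522 0.4585 3.0418] 0.858
stamp [0] [0.4511 0.4506 2.9293] 0.927
stamp [1] [0.4357 0.4605 1.2718] 0.647
tall_carton [0, 1] [0.7615 0.0899 3.3242] 0.105
tall_carton [0] [0.7614 0.0898 3.3172] 0.099
tall_carton [1] [0.7611 0.0896 0.3261] 0.089
stapler [0] [ 0.3881 -0.4555  1.1127] 0.166
real	1m42.239s
user	1m26.540s
sys	0m0.475s
```

View pics/fit_top.png

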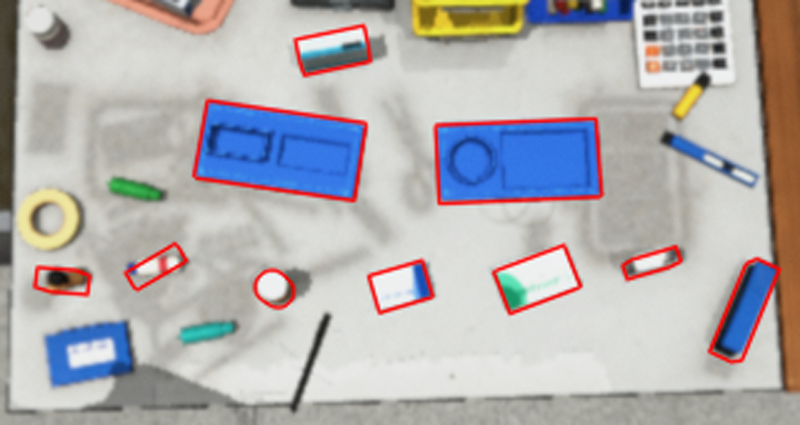

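View pics/fit_sc.png

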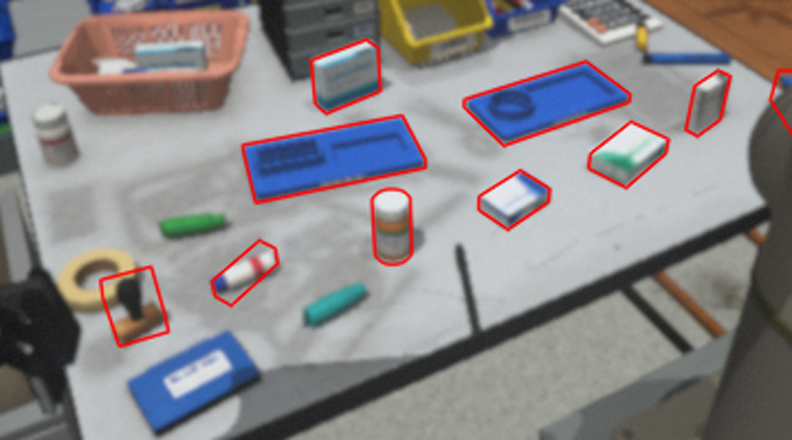

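Candidates (top view):
- **Bottle:** amber body with white cap at (219,254), chosen. The white/grey bottle with a red stripe at (128,151) is not it.
- **Tube:** white with red band and blue cap at (172,246), chosen. Green at (163,215) and turquoise at (193,272) are rejected.
- **Large carton:** green end at (322,253).
- **Small carton:** blue end at (270,254). The blue card at (145,281) and the boxes in the basket are not it.
- **Slim carton:** (373,244). The tall carton at (243,157) is a bystander.

I'll check these in one close crop and measure the tube.

```bash
cat >> h.py <<'E'
from scipy.spatial.transform import Rotation as Ro
def go(x,y,z,adeg,flip=True):
    s=env.get_state(); R=np.array(s["orientation"]); t=np.array(s["tcp_pos"])
    a=np.radians(adeg); T=np.c_[[-np.sin(a),np.cos(a),0],[np.cos(a),np.sin(a),0],[0,0,-1]]
    sh=R.T@(np.array([x,y,z])-t)*1000; rv=np.degrees(Ro.from_matrix(R.T@T).as_rotvec())
    print("t",round(s["time"],2),"tcp",t.round(4),"q1,6",np.degrees(np.array(s["q"])[[0,5]]).round(),"F",np.round(s["contact_force"],1),"op",round(s["opening"],3),"-> row",sh.round(1),rv.round(1))
E
python3 - <<'E'
from h import *
import pickle
p,q=pickle.load(open("first.pkl","rb"))
def ray(p,uv,h):
    a=world(p,uv,np.ones(1)*1.0);C=-p["R"].T@p["t"];d=a-C;return (C+d*((h-C[2])/d[:,2:]))
for pp,box in((p,(150,235,200,257)),(q,(145,255,195,295))):
    x0,y0,x1,y1=box; im=pp["image"][y0:y1,x0:x1].astype(int)
    # blue cap / red band / white: saturation or brightness relative to border
    hsv=cv2.cvtColor(pp["image"][y0:y1,x0:x1],cv2.COLOR_RGB2HSV).astype(int)
    v,u=np.nonzero((hsv[...,1]>90)&(hsv[...,2]>60))
    sel=hsv[v,u]
    red=(sel[:,0]<15)|(sel[:,0]>165); blue=(sel[:,0]>100)&(sel[:,0]<140)
    for m,nm in((red,"red"),(blue,"blue")):
        if m.any():
            c=[u[m].mean()+x0,v[m].mean()+y0]; print(nm,m.sum(),np.round(c,1),ray(pp,[c],.015).round(4))
W=cloud(p); sub=W[235:257,150:200].reshape(-1,3); s=sub[(sub[:,2]>.012)&(sub[:,2]<.04)]
W2=cloud(q)[240:300,140:200].reshape(-1,3); s2=W2[(W2[:,2]>.01)&(W2[:,2]<.04)&(np.hypot(W2[:,0]-.47,W2[:,1]-.337)<.055)]
for a in(s,s2):
    r=cv2.minAreaRect(a[:,:2].astype(np.float32)*1000); print(len(a),np.round(r[0]),np.round(r[1]),r[2], np.percentile(a[:,2],[5,50,95]).round(3))
a=cv2.cvtColor(p["image"],cv2.COLOR_RGB2BGR)[232:285,150:240]; b=cv2.cvtColor(q["image"],cv2.COLOR_RGB2BGR)[225:300,140:260]
a=cv2.resize(a,(600,353),interpolation=2);b=cv2.resize(b,(600,375),interpolation=2)[:240];cv2.imwrite("pics/crop.png",np.vstack([a,b]))
go(.434,.174,.2,0)
E
```

```text
red 18 [175.  245.5] [[0.4729 0.3274 0.015 ]]
blue 9 [162. 247.] [[0.469  0.3717 0.015 ]]
red 32 [176.5 270.8] [[0.4699 0.3244 0.015 ]]
blue 28 [159.3 278.2] [[0.4651 0.3691 0.015 ]]
127 [472. 322.] [ 23. 104.] 2.6109955310821533 [0.013 0.02  0.026]
246 [468. 338.] [22. 75.] 2.3398025035858154 [0.012 0.02  0.024]
t 2.3 tcp [0.1915 0.5687 0.2563] q1,6 [66. -5.] F [0.2 0.1 0.2] op 1.003 -> row [-355.8 -296.6   56.3] [ 0.  -0.  71.4]
```

View pics/crop.png

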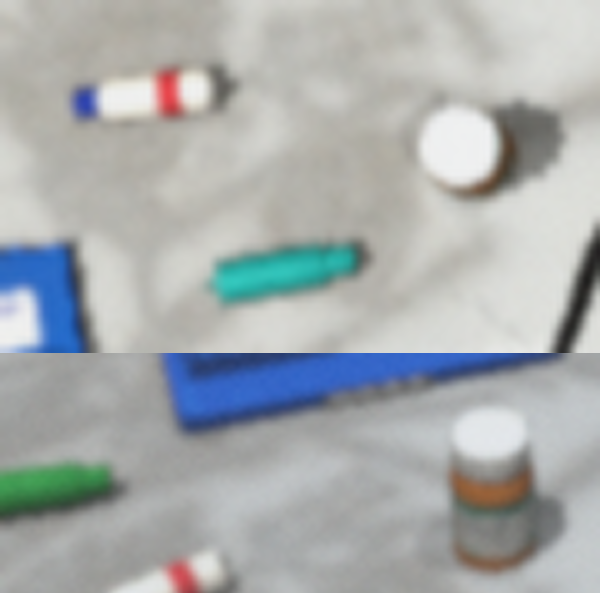

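The crop shows the amber bottle with white cap, the white tube with red band and blue cap, and the turquoise and green look-alikes clearly apart. Moving above the bottle.

Emit:
apply_moves(rows=[-356,-297,0,0,0,71,-356,-297,0,0,0,71,-356,-297,0,0,0,71,-356,-297,0,0,0,71,-356,-297,0,0,0,71,-356,-297,0,0,0,71,-356,-297,0,0,0,71,-356,-297,0,0,0,71], grip=0, force=30)

```text
time: 2.97
tcp_pos: [0.3665, 0.2829, 0.2566]
orientation: [[-0.238, 0.971, 0.001], [0.971, 0.238, 0.0], [0.0, 0.001, -1.0]]
contact_force: [1.0, 0.5, 0.1]
opening: 0.999
```

Run:
```python
from h import *
go(.434,.174,.15,0)
```

```text
t 2.97 tcp [0.3665 0.2829 0.2566] q1,6 [31. 18.] F [1.  0.5 0.1] op 0.999 -> row [-121.8   39.6  106.6] [ 0.  -0.  13.8]
```

Emit:
apply_moves(rows=[-122,40,107,0,0,14,-122,40,107,0,0,14,-122,40,107,0,0,14,-122,40,107,0,0,14,-122,40,107,0,0,14,-122,40,107,0,0,14])

```text
time: 3.47
tcp_pos: [0.4336, 0.1743, 0.1474]
orientation: [[0.002, 1.0, -0.004], [1.0, -0.002, -0.001], [-0.001, -0.004, -1.0]]
contact_force: [0.2, 0.3, 0.2]
opening: 1.0
```

Run:
```python
from h import *
go(.434,.174,.064,0)
p=env.get_image("top");q=env.get_image("scene")
a=cv2.resize(cv2.cvtColor(q["image"],cv2.COLOR_RGB2BGR)[130:330,130:400],(780,578),interpolation=2);cv2.imwrite("pics/ap.png",a)
W=cloud(q);
```

```text
t 3.47 tcp [0.4336 0.1743 0.1474] q1,6 [16. 16.] F [0.2 0.3 0.2] op 1.0 -> row [-0.2  0.7 83.4] [-0.2  0.1 -0.1]
```

View pics/ap.png

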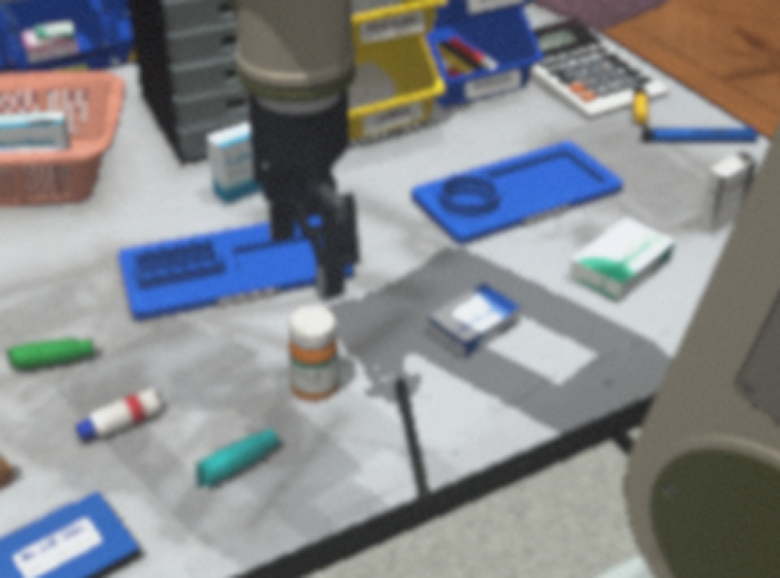

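Run:
```python
from h import *
q=env.get_image("scene");W=cloud(q)
for b in [(x,y) for y in range(222,238,2) for x in (240,244,248)]:
    print(b,W[b[1],b[0]].round(3),q["image"][b[1],b[0]].sum())
m=(np.abs(W[...,1]-.174)<.02)&(W[...,0]<.41)&(W[...,0]>.36)&(W[...,2]>.09)
print(np.percentile(W[m][:,2],[0,2,5,20]),np.percentile(W[m][:,0],[5,95]))
```

```text
(240, 222) [0.384 0.187 0.174] 248
(244, 222) [0.36  0.189 0.19 ] 137
(248, 222) [0.36  0.179 0.187] 187
(240, 224) [0.385 0.187 0.168] 271
(244, 224) [0.378 0.18  0.17 ] 136
(248, 224) [0.378 0.17  0.166] 204
(240, 226) [0.384 0.188 0.163] 279
(244, 226) [0.378 0.181 0.165] 138
(248, 226) [0.378 0.171 0.161] 211
(240, 228) [0.385 0.187 0.157] 282
(244, 228) [0.379 0.18  0.158] 135
(248, 228) [0.375 0.172 0.157] 306
(240, 230) [0.385 0.187 0.15 ] 305
(244, 230) [0.378 0.181 0.153] 147
(248, 230) [0.377 0.171 0.15 ] 348
(240, 232) [0.383 0.188 0.147] 384
(244, 232) [0.38  0.18  0.145] 291
(248, 232) [ 0.54   0.092 -0.001] 493
(240, 234) [ 0.541  0.116 -0.   ] 539
(244, 234) [ 0.536  0.107 -0.   ] 516
(248, 234) [ 0.531  0.096 -0.   ] 457
(240, 236) [0.532 0.121 0.   ] 663
(244, 236) [ 0.53   0.109 -0.002] 472
(248, 236) [ 0.524  0.1   -0.001] 389
[0.13817838 0.15422239 0.17761619 0.22657229] [0.36388091 0.40340832]
```

Emit:
apply_moves(rows=[0,1,40,0,0,0,0,1,70,0,0,0,0,1,87,0,0,0,0,1,87,0,0,0])

```text
time: 3.95
tcp_pos: [0.4326, 0.1766, 0.0594]
orientation: [[-0.004, 1.0, -0.005], [1.0, 0.004, -0.001], [-0.001, -0.005, -1.0]]
contact_force: [-0.2, 0.3, -1.2]
opening: 1.001
```

Emit:
apply_moves(rows=[0,0,0,0,0,0,0,0,0,0,0,0,0,0,0,0,0,0,0,0,0,0,0,0,0,0,0,0,0,0,0,0,0,0,0,0,0,0,0,0,0,0,0,0,0,0,0,0], grip=255, force=30)

```text
time: 4.62
tcp_pos: [0.437, 0.1767, 0.0646]
orientation: [[-0.002, 1.0, 0.004], [1.0, 0.002, 0.001], [0.001, 0.004, -1.0]]
contact_force: [-1.5, 2.1, 6.7]
opening: 0.497
```

Emit:
apply_moves(rows=[0,0,-15,0,0,0,0,0,-40,0,0,0,0,0,-75,0,0,0,0,0,-110,0,0,0,0,0,-130,0,0,0,0,0,-140,0,0,0])

```text
time: 5.12
tcp_pos: [0.4375, 0.1766, 0.2075]
orientation: [[-0.002, 1.0, 0.007], [1.0, 0.002, 0.002], [0.002, 0.007, -1.0]]
contact_force: [1.1, 0.1, -0.3]
opening: 0.495
```

Run:
```python
from h import *
go(.6045,-.095,.2,0)
q=env.get_image("scene")
a=cv2.resize(cv2.cvtColor(q["image"],cv2.COLOR_RGB2BGR)[130:330,130:400],(780,578),interpolation=2);cv2.imwrite("pics/lift1.png",a)
```

```text
t 5.12 tcp [0.4375 0.1766 0.2075] q1,6 [16. 16.] F [ 1.1  0.1 -0.3] op 0.495 -> row [-271.9  166.4    8.2] [ 0.4 -0.1  0.1]
```

View pics/lift1.png

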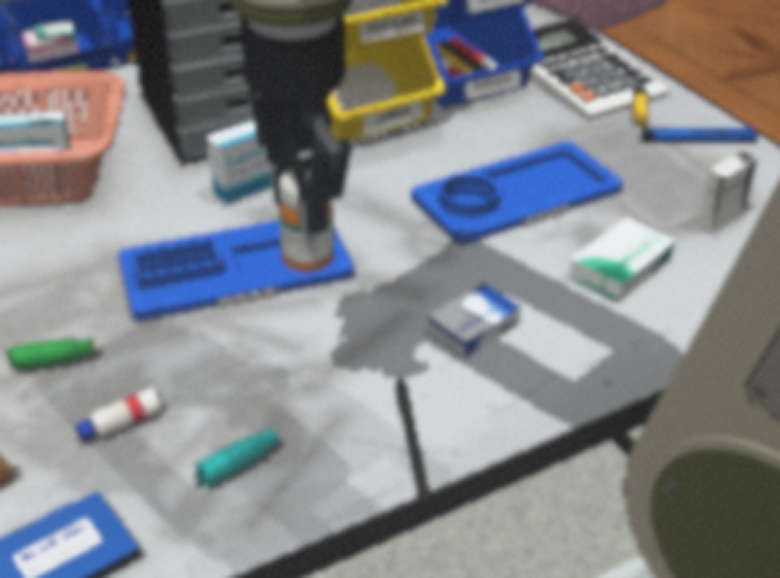

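Emit:
apply_moves(rows=[-20,12,0,0,0,0,-50,31,0,0,0,0,-85,52,0,0,0,0,-120,73,0,0,0,0,-155,95,0,0,0,0,-190,116,0,0,0,0,-225,138,0,0,0,0,-255,156,0,0,0,0])

```text
time: 5.83
tcp_pos: [0.592, -0.0813, 0.2003]
orientation: [[-0.001, 1.0, -0.002], [1.0, 0.001, 0.0], [0.0, -0.002, -1.0]]
contact_force: [0.2, 0.6, -0.6]
opening: 0.494
```

Emit:
apply_moves(rows=[-12,7,5,0,0,0,-17,10,15,0,0,0,-17,10,25,0,0,0,-17,10,30,0,0,0,-17,10,30,0,0,0,-17,10,30,0,0,0])

```text
time: 6.33
tcp_pos: [0.6008, -0.0941, 0.1712]
orientation: [[-0.003, 1.0, -0.002], [1.0, 0.003, 0.001], [0.001, -0.002, -1.0]]
contact_force: [0.0, 0.9, -1.2]
opening: 0.497
```

Run:
```python
from h import *
go(.6045,-.095,.08,0)
q=env.get_image("scene");p=env.get_image("top")
go(.6045,-.095,.08,0)
W=cloud(q);m=(np.abs(W[...,1]+.095)<.03)&(np.abs(W[...,0]-.6)<.035)&(W[...,2]>.05)
print(np.percentile(W[m][:,2],[0,2,5,20]))
a=cv2.resize(cv2.cvtColor(q["image"],cv2.COLOR_RGB2BGR)[130:250,230:400],(780,550),interpolation=2);cv2.imwrite("pics/cup.png",a)
```

```text
t 6.33 tcp [ 0.6008 -0.0941  0.1712] q1,6 [-14. -14.] F [ 0.   0.9 -1.2] op 0.497 -> row [-1.   3.9 91.2] [-0.1 -0.   0.2]
t 6.43 tcp [ 0.6018 -0.0946  0.1728] q1,6 [-14. -14.] F [-0.3  0.5 -0.1] op 0.492 -> row [-0.4  2.7 92.8] [0.  0.  0.2]
[0.1072399  0.11374751 0.12450823 0.1702348 ]
```

View pics/cup.png

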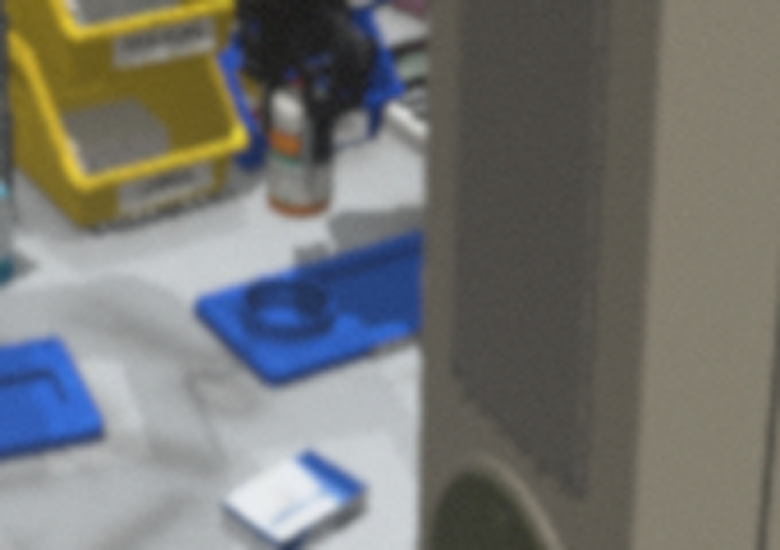

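Emit:
apply_moves(rows=[1,3,15,0,0,0,1,3,40,0,0,0,1,3,65,0,0,0,1,3,80,0,0,0,1,3,90,0,0,0,1,3,95,0,0,0,1,3,98,0,0,0,1,3,98,0,0,0])

```text
time: 7.1
tcp_pos: [0.6053, -0.0946, 0.0749]
orientation: [[-0.002, 1.0, 0.001], [1.0, 0.002, -0.0], [-0.0, 0.001, -1.0]]
contact_force: [-0.9, 0.0, -1.0]
opening: 0.496
```

Emit:
apply_moves(rows=[0,0,3,0,0,0,0,0,5,0,0,0,0,0,7,0,0,0,0,0,7,0,0,0])

```text
time: 7.43
tcp_pos: [0.6053, -0.0949, 0.0678]
orientation: [[-0.002, 1.0, 0.001], [1.0, 0.002, -0.0], [-0.0, 0.001, -1.0]]
contact_force: [-0.4, -0.0, -2.0]
opening: 0.495
```

Run:
```python
from h import *
go(.6045,-.095,.065,0)
q=env.get_image("scene")
go(.6045,-.095,.065,0)
a=cv2.resize(cv2.cvtColor(q["image"],cv2.COLOR_RGB2BGR)[130:250,230:400],(780,550),interpolation=2);cv2.imwrite("pics/cup2.png",a)
```

```text
t 7.43 tcp [ 0.6053 -0.0949  0.0678] q1,6 [-14. -14.] F [-0.4 -0.  -2. ] op 0.495 -> row [-0.1 -0.8  2.8] [0.1 0.  0.1]
t 7.48 tcp [ 0.6052 -0.0948  0.0678] q1,6 [-14. -14.] F [-0.1 -0.1  0.1] op 0.494 -> row [-0.2 -0.7  2.8] [0.1 0.  0.1]
```

View pics/cup2.png

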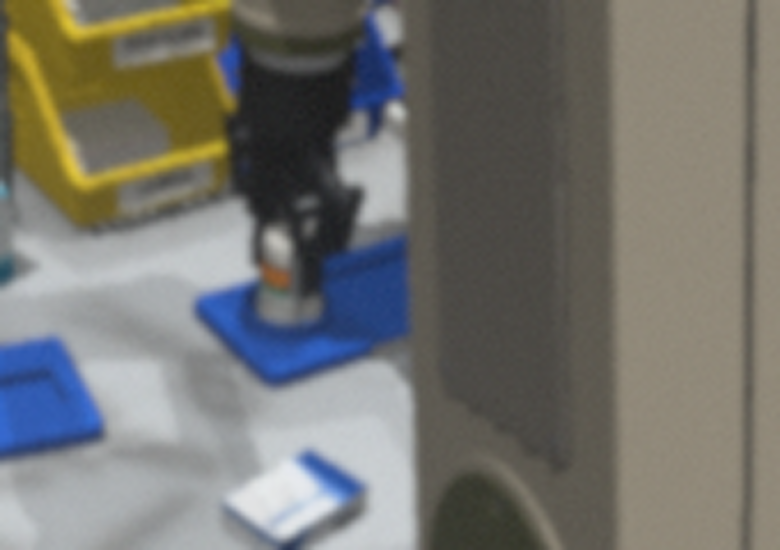

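Emit:
apply_moves(rows=[0,0,2,0,0,0,0,0,4,0,0,0,0,0,4,0,0,0])

```text
time: 7.73
tcp_pos: [0.6055, -0.095, 0.0676]
orientation: [[-0.002, 1.0, 0.001], [1.0, 0.002, -0.001], [-0.001, 0.001, -1.0]]
contact_force: [-16.1, 4.2, 32.7]
opening: 0.495
```

Emit:
apply_moves(rows=[0,0,0,0,0,0,0,0,0,0,0,0,0,0,0,0,0,0,0,0,0,0,0,0,0,0,0,0,0,0,0,0,0,0,0,0], grip=0)

```text
time: 8.23
tcp_pos: [0.6046, -0.0947, 0.0629]
orientation: [[-0.002, 1.0, -0.001], [1.0, 0.002, 0.0], [0.0, -0.001, -1.0]]
contact_force: [-0.1, -0.8, 0.8]
opening: 1.004
```

Emit:
apply_moves(rows=[0,0,-15,0,0,0,0,0,-45,0,0,0,0,0,-85,0,0,0,0,0,-115,0,0,0,0,0,-120,0,0,0,0,0,-120,0,0,0])

```text
time: 8.73
tcp_pos: [0.607, -0.0952, 0.1872]
orientation: [[-0.002, 1.0, 0.006], [1.0, 0.002, -0.002], [-0.002, 0.006, -1.0]]
contact_force: [-0.1, 0.0, -1.1]
opening: 1.003
```

Run:
```python
from h import *
go(.4394,-.1799,.12,18.7)
q=env.get_image("scene");p=env.get_image("top")
go(.4394,-.1799,.12,18.7)
for pp in(p,q):
  for d in env.cut_out(pp,"tablet_bottle")[:2]:
    W=cloud(pp)[d["region"]];print(d["p"],d["xy"],np.median(W,0).round(3),W[:,2].max())
a=cv2.resize(cv2.cvtColor(q["image"],cv2.COLOR_RGB2BGR)[130:250,230:400],(780,550),interpolation=2);cv2.imwrite("pics/cup3.png",a)
```

```text
t 8.73 tcp [ 0.607  -0.0952  0.1872] q1,6 [-14. -14.] F [-0.1  0.  -1.1] op 1.003 -> row [ -84.3 -168.1   66.2] [  0.4   0.2 -18.6]
t 8.83 tcp [ 0.6045 -0.0946  0.1825] q1,6 [-14. -14.] F [-1.2  0.8 -0.8] op 0.998 -> row [ -85.  -165.2   62.6] [ -0.   -0.  -18.6]
0.59 [293.6, 191.5] [ 0.592 -0.091  0.055] 0.6894196232155525
0.57 [216.3, 184.4] [0.748 0.096 0.047] 0.6894196232155525
```

View pics/cup3.png

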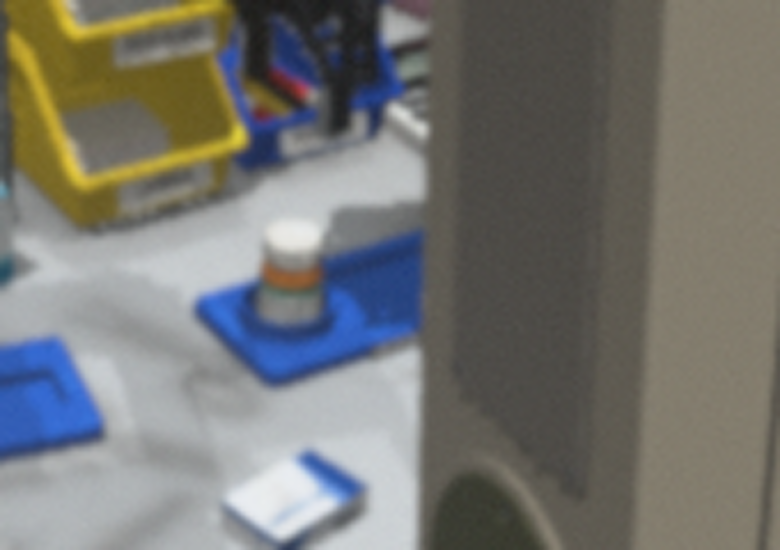

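Emit:
apply_moves(rows=[-20,-38,10,0,0,-5,-40,-76,25,0,0,-10,-60,-114,40,0,0,-15,-80,-152,60,0,0,-19,-85,-165,90,0,0,-19,-85,-165,90,0,0,-19])

```text
time: 9.43
tcp_pos: [0.4316, -0.1786, 0.0853]
orientation: [[-0.325, 0.946, -0.012], [0.946, 0.325, 0.006], [0.009, -0.01, -1.0]]
contact_force: [-1.5, 1.2, -2.4]
opening: 1.004
```

Run:
```python
from h import *
p=env.get_image("top")
go(.4394,-.1799,.028,18.7)
save(p,"lc.png",(230,180,400,300),4.5)
```

```text
t 9.48 tcp [ 0.4336 -0.1786  0.087 ] q1,6 [-29. -48.] F [ 0.2  0.4 -1.1] op 1.001 -> row [-3.6  5.5 59. ] [-0.5 -0.5  0.2]
```

View pics/lc.png

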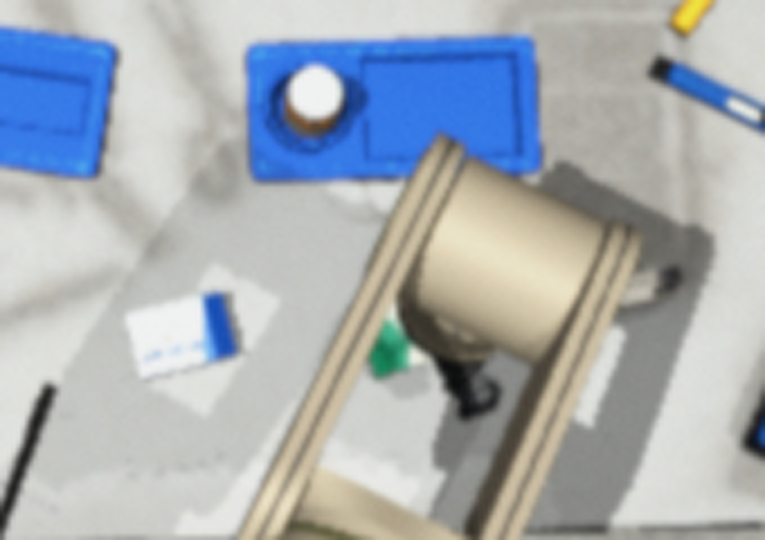

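Emit:
apply_moves(rows=[0,0,0,0,0,0,0,0,0,0,0,0,0,0,0,0,0,0])

```text
time: 9.73
tcp_pos: [0.4419, -0.1801, 0.0947]
orientation: [[-0.328, 0.945, 0.002], [0.945, 0.328, -0.001], [-0.002, 0.002, -1.0]]
contact_force: [0.6, -0.7, 0.1]
opening: 1.002
```

Run:
```python
from h import *
go(.4394,-.1799,.028,18.7)
```

```text
t 9.73 tcp [ 0.4419 -0.1801  0.0947] q1,6 [-28. -47.] F [ 0.6 -0.7  0.1] op 1.002 -> row [ 1.1 -2.4 66.7] [0.1 0.1 0.4]
```

Emit:
apply_moves(rows=[1,-2,12,0,0,0,1,-2,32,0,0,0,1,-2,50,0,0,0,1,-2,60,0,0,0,1,-2,65,0,0,0,1,-2,66,0,0,0,1,-2,66,0,0,0])

```text
time: 10.32
tcp_pos: [0.4381, -0.1797, 0.0275]
orientation: [[-0.327, 0.945, 0.0], [0.945, 0.327, -0.0], [-0.0, 0.0, -1.0]]
contact_force: [0.6, -0.5, 0.2]
opening: 0.999
```

Emit:
apply_moves(rows=[0,0,0,0,0,0,0,0,0,0,0,0,0,0,0,0,0,0,0,0,0,0,0,0,0,0,0,0,0,0,0,0,0,0,0,0], grip=255, force=25)

```text
time: 10.82
tcp_pos: [0.4387, -0.1802, 0.0285]
orientation: [[-0.327, 0.945, 0.002], [0.945, 0.327, -0.001], [-0.002, 0.001, -1.0]]
contact_force: [-0.4, 1.3, 6.6]
opening: 0.696
```

Emit:
apply_moves(rows=[0,0,-10,0,0,0,0,0,-30,0,0,0,0,0,-55,0,0,0,0,0,-80,0,0,0,0,0,-95,0,0,0,0,0,-100,0,0,0,0,0,-100,0,0,0])

```text
time: 11.4
tcp_pos: [0.4388, -0.1803, 0.1293]
orientation: [[-0.327, 0.945, 0.003], [0.945, 0.327, -0.002], [-0.003, 0.002, -1.0]]
contact_force: [-0.2, 0.5, -1.3]
opening: 0.698
```

Run:
```python
from h import *
q=env.get_image("scene")
go(.6057,-.198,.12,.7)
save(q,"lc2.png",(230,130,430,260),3.9)
W=cloud(q);s=env.get_state()["tcp_pos"]
m=(np.hypot(W[...,0]-s[0],W[...,1]-s[1])<.07)&(W[...,2]>.03)
print(m.sum(),np.percentile(W[m][:,2],[0,2,5,20]))
```

```text
t 11.45 tcp [ 0.438  -0.1798  0.1277] q1,6 [-29. -48.] F [ 0.8 -0.4 -1.2] op 0.696 -> row [-72.1 152.6   7.9] [ 0.1  0.  18.4]
170 [0.18305637 0.19405892 0.20732738 0.43552075]
```

View pics/lc2.png

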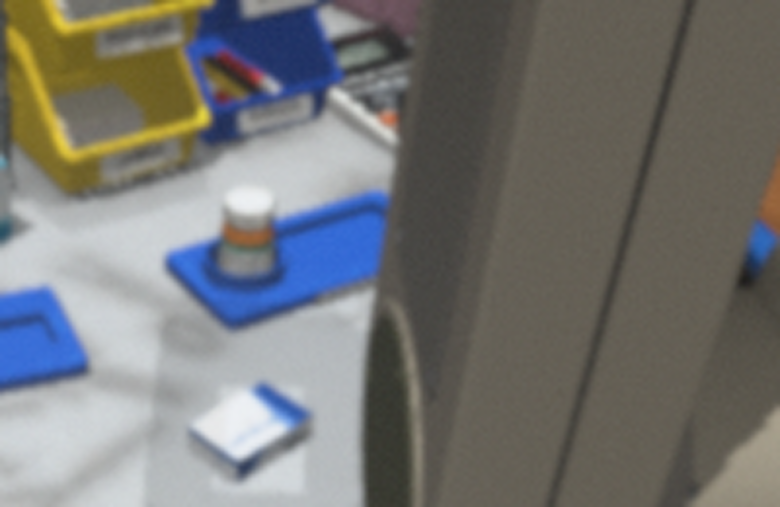

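Emit:
apply_moves(rows=[-5,12,0,0,0,2,-16,35,0,0,0,5,-30,64,0,0,0,8,-44,93,0,0,0,12,-56,120,0,0,0,15,-66,140,0,0,0,17,-71,150,0,0,0,18,-72,153,0,0,0,18.4])

```text
time: 12.12
tcp_pos: [0.6063, -0.1973, 0.1247]
orientation: [[-0.012, 1.0, -0.003], [1.0, 0.012, 0.001], [0.001, -0.003, -1.0]]
contact_force: [0.6, 0.1, -1.1]
opening: 0.694
```

Emit:
apply_moves(rows=[0,0,0,0,0,0,0,0,0,0,0,0,0,0,0,0,0,0])

```text
time: 12.37
tcp_pos: [0.6046, -0.1975, 0.1264]
orientation: [[-0.012, 1.0, -0.002], [1.0, 0.012, 0.001], [0.001, -0.002, -1.0]]
contact_force: [0.5, -0.3, -0.5]
opening: 0.696
```

Run:
```python
from h import *
p=env.get_image("top")
go(.6057,-.198,.034,.7)
save(p,"lc3.png",(260,160,390,260),6)
```

```text
t 12.42 tcp [ 0.6048 -0.1975  0.1268] q1,6 [-23. -23.] F [-0.4  0.5 -0. ] op 0.697 -> row [-0.5  1.  92.8] [-0.1 -0.   0. ]
```

View pics/lc3.png

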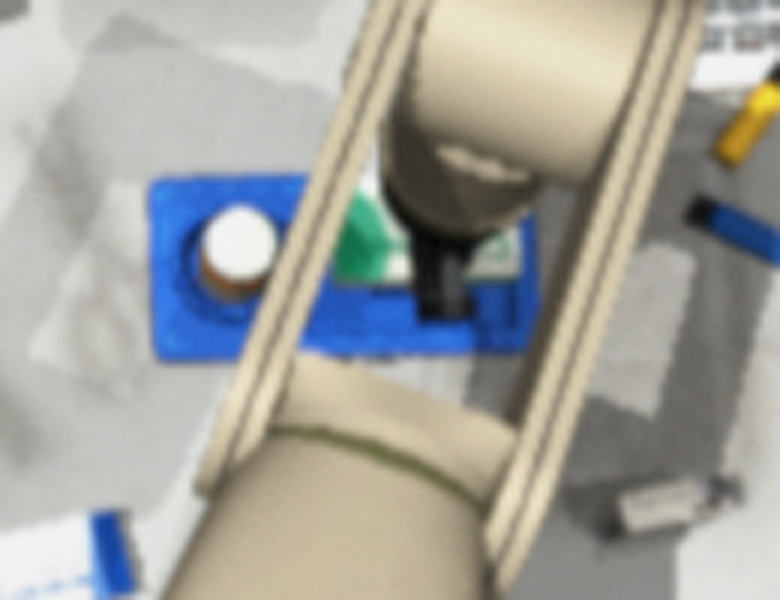

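Emit:
apply_moves(rows=[0,1,12,0,0,0,0,1,35,0,0,0,0,1,58,0,0,0,0,1,74,0,0,0,0,1,82,0,0,0,0,1,87,0,0,0,0,1,90,0,0,0,0,1,91,0,0,0])

```text
time: 13.08
tcp_pos: [0.6072, -0.1979, 0.0366]
orientation: [[-0.012, 1.0, 0.001], [1.0, 0.012, -0.0], [-0.0, 0.001, -1.0]]
contact_force: [0.0, -0.8, -0.7]
opening: 0.695
```

Emit:
apply_moves(rows=[0,0,0,0,0,0,0,0,0,0,0,0])

```text
time: 13.25
tcp_pos: [0.6077, -0.198, 0.0376]
orientation: [[-0.012, 1.0, 0.002], [1.0, 0.012, -0.001], [-0.001, 0.002, -1.0]]
contact_force: [0.2, -0.1, -0.3]
opening: 0.697
```

Emit:
apply_moves(rows=[0,-1,1,0,0,0,0,-2,2,0,0,0,0,-2,2,0,0,0])

```text
time: 13.5
tcp_pos: [0.6048, -0.1977, 0.0344]
orientation: [[-0.012, 1.0, 0.0], [1.0, 0.012, -0.0], [-0.0, 0.0, -1.0]]
contact_force: [0.0, -0.4, -0.9]
opening: 0.697
```

Emit:
apply_moves(rows=[0,0,0,0,0,0,0,0,0,0,0,0,0,0,0,0,0,0,0,0,0,0,0,0,0,0,0,0,0,0], grip=0)

```text
time: 13.92
tcp_pos: [0.605, -0.1977, 0.0343]
orientation: [[-0.012, 1.0, 0.0], [1.0, 0.012, -0.0], [-0.0, 0.0, -1.0]]
contact_force: [0.5, -0.0, -0.5]
opening: 1.0
```

Emit:
apply_moves(rows=[0,0,-10,0,0,0,0,0,-35,0,0,0,0,0,-65,0,0,0,0,0,-90,0,0,0,0,0,-100,0,0,0])

```text
time: 14.33
tcp_pos: [0.6072, -0.1986, 0.14]
orientation: [[-0.012, 1.0, 0.006], [1.0, 0.012, -0.003], [-0.003, 0.006, -1.0]]
contact_force: [0.5, -0.2, 1.2]
opening: 0.995
```

Run:
```python
from h import *
p=env.get_image("top")
go(.435,.006,.09,14.5)
save(p,"lc4.png",(260,160,390,260),6)
```

```text
t 14.38 tcp [ 0.6077 -0.1988  0.1407] q1,6 [-23. -23.] F [ 2.  -0.4  2.3] op 1.0 -> row [ 207.1 -170.6   48.7] [  0.4   0.2 -13.8]
```

View pics/lc4.png

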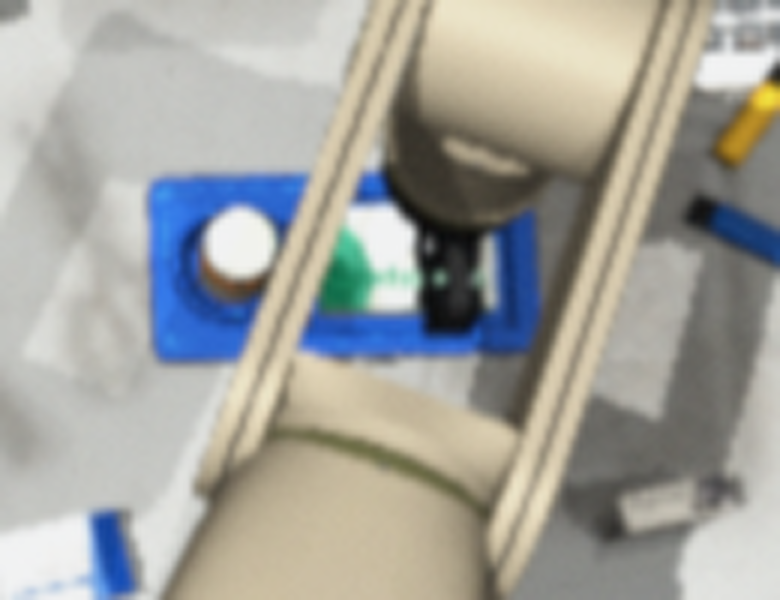

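Emit:
apply_moves(rows=[20,-16,0,0,0,-2,50,-41,0,0,0,-5,82,-68,0,0,0,-8,114,-94,0,0,0,-10,146,-120,10,0,0,-12,178,-147,25,0,0,-13,200,-165,40,0,0,-14,207,-171,49,0,0,-14])

```text
time: 15.05
tcp_pos: [0.4266, 0.0101, 0.0819]
orientation: [[-0.256, 0.967, -0.006], [0.967, 0.256, 0.002], [0.003, -0.005, -1.0]]
contact_force: [-0.6, -0.1, 0.1]
opening: 1.002
```

Emit:
apply_moves(rows=[0,0,0,0,0,0,0,0,0,0,0,0,0,0,0,0,0,0])

```text
time: 15.3
tcp_pos: [0.4329, 0.0063, 0.0862]
orientation: [[-0.253, 0.967, 0.002], [0.967, 0.253, -0.001], [-0.001, 0.002, -1.0]]
contact_force: [0.5, -0.5, 0.4]
opening: 1.0
```

Run:
```python
from h import *
import pickle
p=env.get_image("top");q=env.get_image("scene")
go(.435,.006,.028,14.5)
save(p,"sc1.png",(190,160,390,280),3.9); save(q,"sc2.png",(150,130,350,280),3.9)
from meas import *
W=cloud(p)
for d in env.cut_out(p,"large_carton"):
    w=W[d["region"]]; print(d["p"],d["xy"],np.median(w,0).round(3))
```

```text
t 15.4 tcp [0.4331 0.0061 0.0864] q1,6 [ -6. -21.] F [ 0.6 -0.1 -0.3] op 1.002 -> row [-0.6  1.7 58.4] [0.1 0.1 0.1]
0.77 [328.2, 202.6] [ 0.603 -0.196  0.026]
```

View pics/sc1.png

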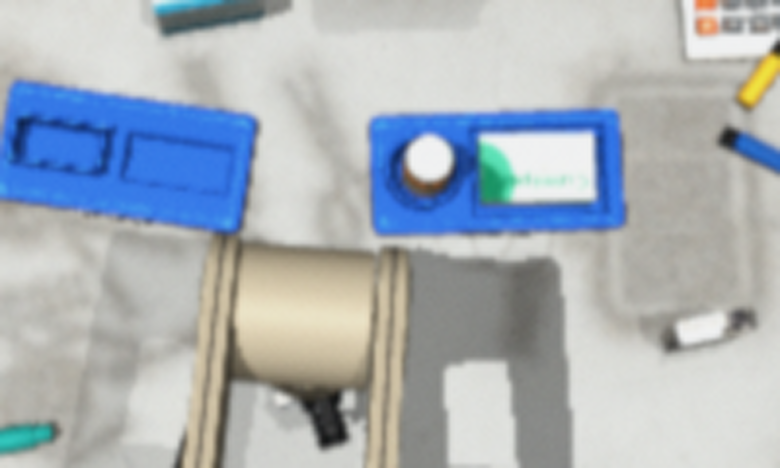

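View pics/sc2.png

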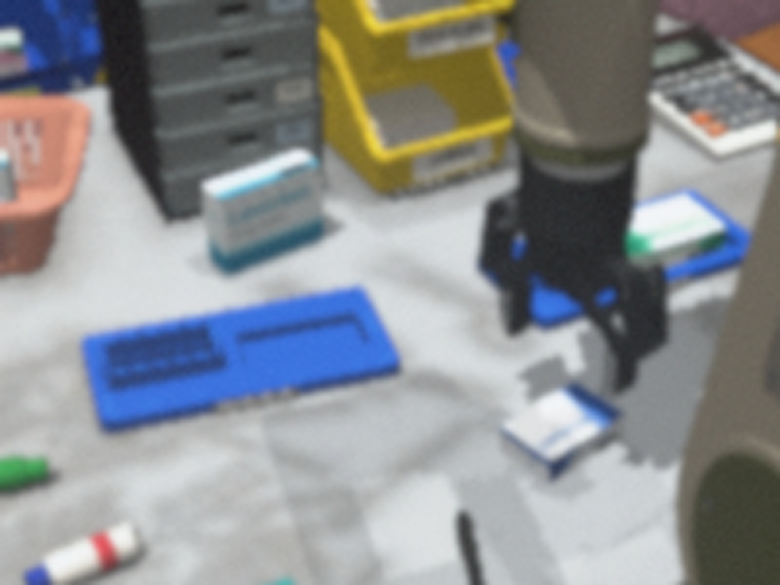

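Emit:
apply_moves(rows=[0,1,12,0,0,0,-1,1,30,0,0,0,-1,1,45,0,0,0,-1,1,54,0,0,0,-1,1,58,0,0,0,-1,1,58,0,0,0])

```text
time: 15.95
tcp_pos: [0.4323, 0.0062, 0.0267]
orientation: [[-0.253, 0.967, -0.002], [0.967, 0.253, 0.0], [0.001, -0.001, -1.0]]
contact_force: [0.2, 0.3, 0.7]
opening: 1.002
```

Emit:
apply_moves(rows=[0,0,0,0,0,0,0,0,0,0,0,0,0,0,0,0,0,0,0,0,0,0,0,0,0,0,0,0,0,0,0,0,0,0,0,0], grip=255, force=25)

```text
time: 16.45
tcp_pos: [0.4335, 0.0064, 0.0284]
orientation: [[-0.254, 0.967, 0.002], [0.967, 0.254, -0.0], [-0.001, 0.002, -1.0]]
contact_force: [-0.9, 0.0, 6.5]
opening: 0.582
```

Emit:
apply_moves(rows=[0,0,-10,0,0,0,0,0,-30,0,0,0,0,0,-55,0,0,0,0,0,-80,0,0,0,0,0,-105,0,0,0,0,0,-115,0,0,0,0,0,-120,0,0,0])

```text
time: 17.03
tcp_pos: [0.4341, 0.0064, 0.1501]
orientation: [[-0.254, 0.967, 0.005], [0.967, 0.254, -0.0], [-0.002, 0.004, -1.0]]
contact_force: [-0.1, 0.1, -0.6]
opening: 0.577
```

Run:
```python
from meas import *
p=env.get_image("top")
d=env.cut_out(p,"large_carton")[0]
r=fit("large_carton",[(p,d["region"].astype(float))],(.604,-.197),.003);print(r.x,r.fun)
import math
C=[(327.8,202.9)]
a=world(p,C,np.ones(1));c=-p["R"].T@p["t"];dd=a-c;print("plane",(c+dd*((.028-c[2])/dd[:,2:])).round(4))
h=sil(p,model("large_carton",*r.x,.003)); v=cv2.cvtColor(p["image"],cv2.COLOR_RGB2BGR)
cv2.polylines(v,[np.round(h*8).astype(np.int32)],True,(0,0,255),1,16,3);cv2.imwrite("pics/f2.png",cv2.resize(v[160:280,190:390],None,fx=3.9,fy=3.9,interpolation=2))
go(r.x[0],r.x[1],.15,np.degrees((r.x[2]+np.pi/2)%np.pi-np.pi/2))
q=env.get_image("scene");save(q,"sc3.png",(150,80,350,230),3.9)
```

```text
[ 0.60403676 -0.19607946  3.16364257] 0.18559563090226422
plane [[ 0.6038 -0.1977  0.028 ]]
t 17.13 tcp [0.433  0.0065 0.1479] q1,6 [ -6. -21.] F [-0.1 -0.7 -1.6] op 0.583 -> row [-239.3  114.    -1.8] [ 0.1  0.  13.4]
```

View pics/f2.png

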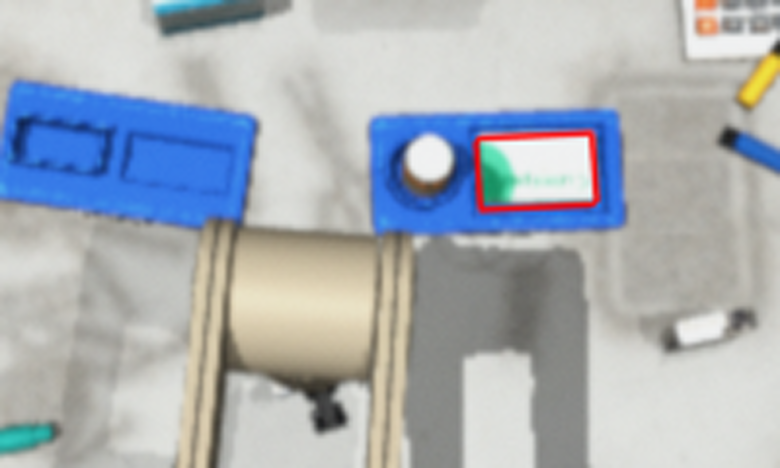

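View pics/sc3.png

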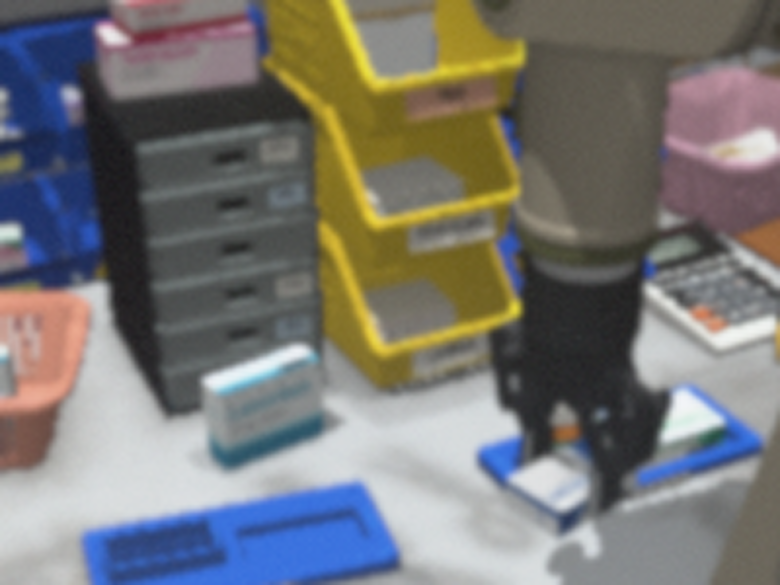

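Emit:
apply_moves(rows=[-16,8,0,0,0,1,-48,23,0,0,0,3,-86,41,0,0,0,5,-124,59,0,0,0,7,-160,76,0,0,0,9,-194,93,0,0,0,11,-220,105,0,0,0,12.5,-234,112,0,0,0,14])

```text
time: 17.85
tcp_pos: [0.6005, -0.194, 0.1442]
orientation: [[-0.009, 1.0, -0.003], [1.0, 0.009, 0.001], [0.001, -0.003, -1.0]]
contact_force: [0.9, -0.1, 0.4]
opening: 0.578
```

Emit:
apply_moves(rows=[-4,2,0,0,0,0,-5,3,0,0,0,0,-5,3,0,0,0,0,-5,3,0,0,0,0])

```text
time: 18.18
tcp_pos: [0.6024, -0.1952, 0.1463]
orientation: [[-0.013, 1.0, -0.002], [1.0, 0.013, 0.001], [0.001, -0.002, -1.0]]
contact_force: [0.3, 0.2, -0.2]
opening: 0.584
```

Run:
```python
from h import *
p=env.get_image("top")
go(.6045,-.197,.058,.9)
save(p,"lc5.png",(260,160,390,260),6)
```

```text
t 18.23 tcp [ 0.6026 -0.1952  0.1467] q1,6 [-23. -23.] F [-0.3 -0.4  0.9] op 0.582 -> row [-1.9  2.  88.7] [-0.1 -0.  -0.1]
```

View pics/lc5.png

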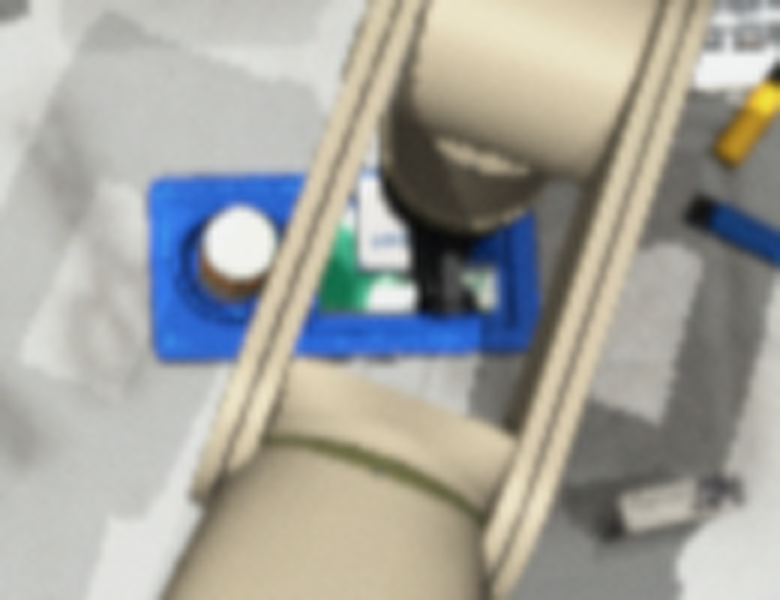

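Emit:
apply_moves(rows=[-2,2,12,0,0,0,-2,2,34,0,0,0,-2,2,56,0,0,0,-2,2,72,0,0,0,-2,2,81,0,0,0,-2,2,86,0,0,0,-2,2,87,0,0,0])

```text
time: 18.82
tcp_pos: [0.6047, -0.1978, 0.0591]
orientation: [[-0.013, 1.0, -0.001], [1.0, 0.013, 0.001], [0.001, -0.001, -1.0]]
contact_force: [-0.3, -0.3, -0.1]
opening: 0.585
```

Emit:
apply_moves(rows=[0,0,0,0,0,0,0,0,0,0,0,0,0,0,0,0,0,0])

```text
time: 19.07
tcp_pos: [0.6064, -0.1988, 0.0618]
orientation: [[-0.012, 1.0, 0.002], [1.0, 0.012, -0.001], [-0.001, 0.002, -1.0]]
contact_force: [-0.3, -0.1, 0.4]
opening: 0.581
```

Emit:
apply_moves(rows=[1,-1,2,0,0,0,1,-2,3,0,0,0,1,-2,4,0,0,0,1,-2,4,0,0,0,1,-2,4,0,0,0])

```text
time: 19.48
tcp_pos: [0.6034, -0.1974, 0.0565]
orientation: [[-0.012, 1.0, 0.0], [1.0, 0.012, -0.0], [-0.0, 0.0, -1.0]]
contact_force: [-0.2, 1.5, 1.9]
opening: 0.588
```

Emit:
apply_moves(rows=[0,0,0,0,0,0,0,0,0,0,0,0,0,0,0,0,0,0,0,0,0,0,0,0,0,0,0,0,0,0], grip=0)

```text
time: 19.9
tcp_pos: [0.6033, -0.1974, 0.0562]
orientation: [[-0.012, 1.0, -0.0], [1.0, 0.012, 0.0], [0.0, -0.0, -1.0]]
contact_force: [-0.1, -0.7, -0.0]
opening: 1.0
```

Emit:
apply_moves(rows=[0,0,-10,0,0,0,0,0,-35,0,0,0,0,0,-65,0,0,0,0,0,-90,0,0,0,0,0,-100,0,0,0])

```text
time: 20.32
tcp_pos: [0.6055, -0.1983, 0.162]
orientation: [[-0.012, 1.0, 0.006], [1.0, 0.012, -0.003], [-0.003, 0.006, -1.0]]
contact_force: [1.0, -0.1, 0.2]
opening: 0.998
```

Run:
```python
from h import *
p=env.get_image("top")
go(.4545,-.3317,.13,14.5)
save(p,"lc6.png",(260,160,390,260),6)
```

```text
t 20.37 tcp [ 0.606  -0.1985  0.1627] q1,6 [-23. -23.] F [ 0.4 -0.2  2. ] op 1.0 -> row [-131.3 -153.4   32. ] [  0.4   0.2 -13.8]
```

View pics/lc6.png

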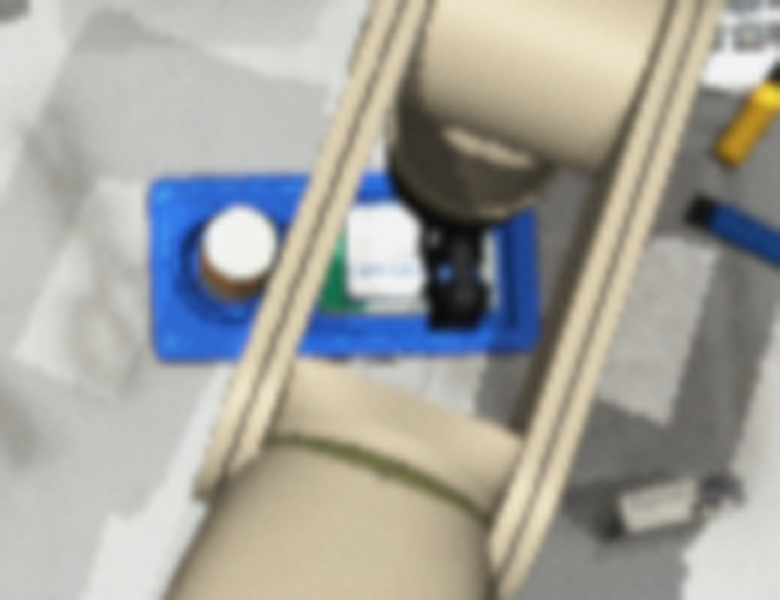

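Emit:
apply_moves(rows=[-16,-19,0,0,0,-2,-44,-51,0,0,0,-5,-74,-86,0,0,0,-8,-102,-119,0,0,0,-11,-122,-142,5,0,0,-13,-131,-153,10,0,0,-13,-131,-153,12,0,0,-13])

```text
time: 20.95
tcp_pos: [0.4486, -0.3319, 0.1424]
orientation: [[-0.233, 0.972, -0.003], [0.972, 0.233, 0.001], [0.002, -0.002, -1.0]]
contact_force: [-1.1, 0.1, 0.0]
opening: 1.003
```

Emit:
apply_moves(rows=[0,0,0,0,0,0,0,0,0,0,0,0,0,0,0,0,0,0])

```text
time: 21.2
tcp_pos: [0.4528, -0.3294, 0.1442]
orientation: [[-0.238, 0.971, 0.0], [0.971, 0.238, 0.0], [0.0, 0.0, -1.0]]
contact_force: [0.5, 0.5, -0.2]
opening: 0.995
```

Run:
```python
from h import *
p=env.get_image("top");q=env.get_image("scene")
go(.4545,-.3317,.061,13.7)
save(p,"sl.png",(260,160,430,290),4.5); save(q,"sl2.png",(230,100,430,250),3.9)
```

```text
t 21.3 tcp [ 0.4529 -0.3295  0.1444] q1,6 [-41. -55.] F [0.2 0.2 0.5] op 1.0 -> row [-2.5  1.  83.4] [0.  0.  0.1]
```

View pics/sl.png

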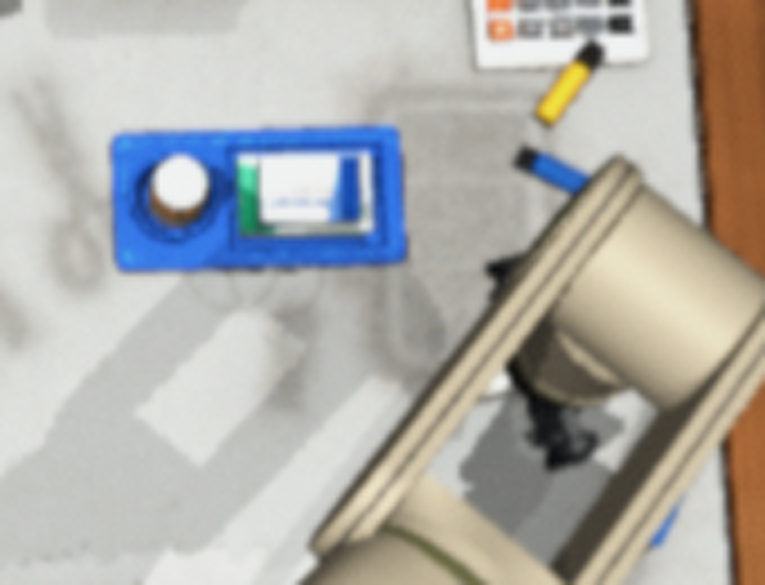

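View pics/sl2.png

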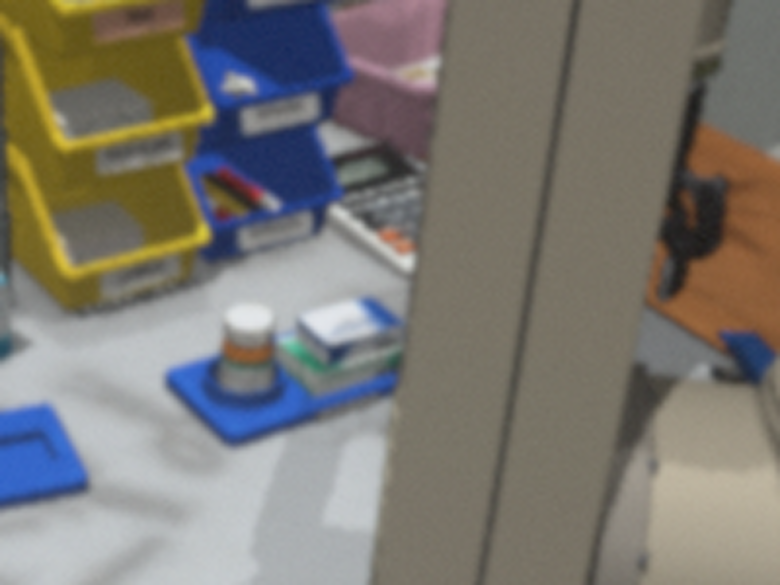

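Emit:
apply_moves(rows=[-2,1,12,0,0,0,-2,1,34,0,0,0,-2,1,56,0,0,0,-2,1,72,0,0,0,-2,1,80,0,0,0,-2,1,83,0,0,0,-2,1,83,0,0,0])

```text
time: 21.88
tcp_pos: [0.4533, -0.3314, 0.0604]
orientation: [[-0.237, 0.971, -0.001], [0.971, 0.237, 0.001], [0.001, -0.001, -1.0]]
contact_force: [0.2, -0.8, -0.3]
opening: 1.003
```

Emit:
apply_moves(rows=[0,0,0,0,0,0,0,0,0,0,0,0,0,0,0,0,0,0,0,0,0,0,0,0,0,0,0,0,0,0,0,0,0,0,0,0,0,0,0,0,0,0,0,0,0,0,0,0], grip=255, force=25)

```text
time: 22.55
tcp_pos: [0.4538, -0.3323, 0.0619]
orientation: [[-0.237, 0.972, 0.001], [0.972, 0.237, -0.001], [-0.001, 0.001, -1.0]]
contact_force: [-0.4, 0.2, 4.6]
opening: 0.229
```

Emit:
apply_moves(rows=[0,0,-10,0,0,0,0,0,-30,0,0,0,0,0,-55,0,0,0,0,0,-80,0,0,0,0,0,-105,0,0,0,0,0,-125,0,0,0,0,0,-135,0,0,0,0,0,-140,0,0,0])

```text
time: 23.22
tcp_pos: [0.4541, -0.3325, 0.2037]
orientation: [[-0.237, 0.972, 0.002], [0.972, 0.237, -0.002], [-0.003, 0.002, -1.0]]
contact_force: [-0.2, -0.3, 0.4]
opening: 0.233
```

Run:
```python
from h import *
p=env.get_image("top")
go(.639,.2247,.2,-9.8)
save(p,"sl3.png",(260,160,430,290),4.5)
```

```text
t 23.27 tcp [ 0.454  -0.3324  0.2033] q1,6 [-41. -55.] F [1.1 0.5 0.5] op 0.227 -> row [497.5 311.7   2.7] [ 0.1  0.1 23.5]
```

View pics/sl3.png

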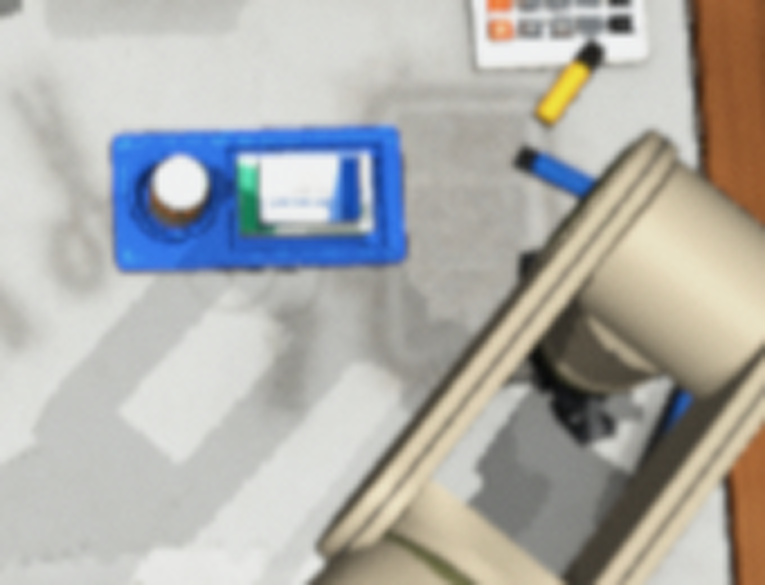

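Emit:
apply_moves(rows=[14,9,0,0,0,1,40,25,0,0,0,3,70,44,0,0,0,5,102,64,0,0,0,7,135,85,0,0,0,9,168,105,0,0,0,11,200,125,0,0,0,13,232,145,0,0,0,15])

```text
time: 23.93
tcp_pos: [0.5386, -0.0702, 0.1993]
orientation: [[0.025, 1.0, -0.003], [1.0, -0.025, 0.001], [0.001, -0.003, -1.0]]
contact_force: [0.9, 1.1, 0.0]
opening: 0.231
```

Run:
```python
from h import *
go(.639,.2247,.2,-9.8)
```

```text
t 23.93 tcp [ 0.5386 -0.0702  0.1993] q1,6 [-13. -11.] F [0.9 1.1 0. ] op 0.231 -> row [297.2  93.1  -0.8] [-0.2 -0.   8.4]
```

Emit:
apply_moves(rows=[32,10,0,0,0,1,68,21,0,0,0,3,106,33,0,0,0,4,144,45,0,0,0,5,182,57,0,0,0,6,218,68,0,0,0,7,250,78,0,0,0,8,275,86,0,0,0,8.4])

```text
time: 24.6
tcp_pos: [0.6308, 0.2035, 0.1987]
orientation: [[0.168, 0.986, -0.003], [0.986, -0.168, -0.0], [-0.001, -0.003, -1.0]]
contact_force: [1.2, -0.4, 0.2]
opening: 0.23
```

Emit:
apply_moves(rows=[12,4,0,0,0,0,18,5,0,0,0,0,20,6,0,0,0,0,20,6,0,0,0,0,20,6,0,0,0,0])

```text
time: 25.02
tcp_pos: [0.6406, 0.2183, 0.2006]
orientation: [[0.169, 0.986, -0.001], [0.986, -0.169, -0.001], [-0.001, -0.001, -1.0]]
contact_force: [0.2, 0.1, 0.3]
opening: 0.228
```

Run:
```python
from h import *
p=env.get_image("top");q=env.get_image("scene")
go(.639,.2247,.066,-9.8)
save(p,"sl4.png",(150,120,320,250),4.5); save(q,"sl5.png",(130,80,330,230),3.9)
```

```text
t 25.12 tcp [0.6408 0.2182 0.2012] q1,6 [14. 24.] F [ 0.2  0.4 -0.6] op 0.232 -> row [  6.1  -2.8 135.2] [-0.  0.  0.]
```

View pics/sl4.png

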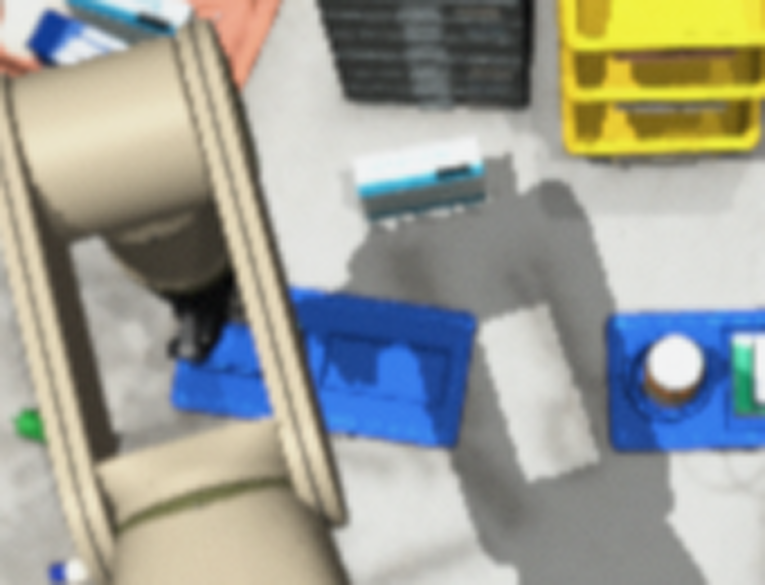

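View pics/sl5.png

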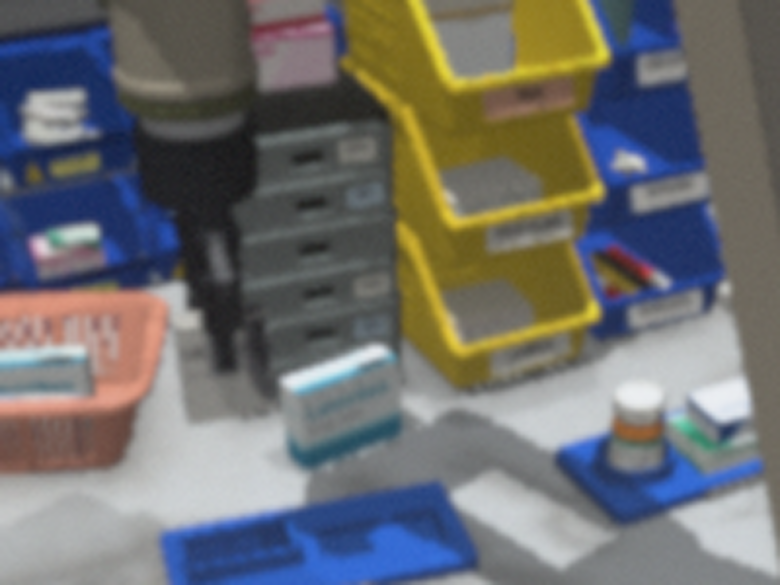

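Run:
```python
from h import *
q=env.get_image("scene");s=env.get_state();t=np.array(s["tcp_pos"]);R=np.array(s["orientation"])
W=cloud(q);L=(W-t)@R*1000
m=(np.abs(L[...,0])<55)&(np.abs(L[...,1])<20)&(L[...,2]>30)&(L[...,2]<60)
l=L[m];print(m.sum(),[np.percentile(l[:,i],[1,5,50,95,99]).round(1).tolist() for i in range(3)])
v,u=np.nonzero(m)
for r in range(v.min(),v.max()+1,3):
    k=v==r
    if k.any(): print(r,u[k].min(),u[k].max(),l[k][:,0].min().round(1),l[k][:,0].max().round(1),l[k][:,1].mean().round(1),l[k][:,2].mean().round(1))
go(.639,.2247,.066,-9.8)
save(q,"sl6.png",(165,130,215,190),9)
```

```text
230 [[-29.5, -26.8, 1.3, 28.4, 30.3], [-13.6, -12.5, -10.3, -7.0, 0.6], [30.5, 31.4, 44.7, 58.5, 59.6]]
175 194 199 -29.6 -17.1 -8.7 31.2
178 176 199 -29.0 30.1 -9.8 35.6
181 176 199 -28.2 30.4 -9.6 44.4
184 177 200 -29.9 30.3 -10.3 53.7
187 178 185 10.8 28.9 -11.5 58.0
t 25.17 tcp [0.6409 0.2183 0.2014] q1,6 [14. 24.] F [ 1.2  0.  -0.7] op 0.234 -> row [  6.   -2.9 135.4] [0. 0. 0.]
```

View pics/sl6.png

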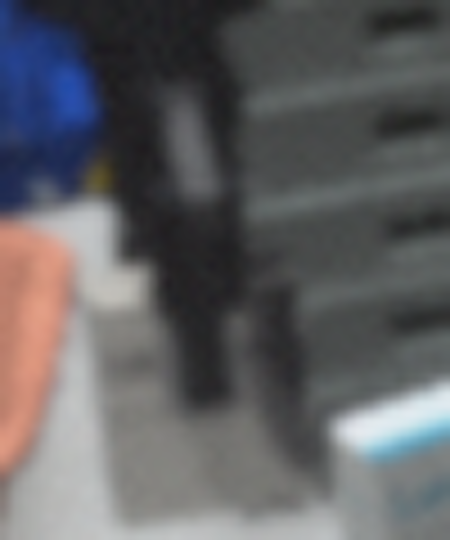

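Run:
```python
from h import *
import pickle
for pp in pickle.load(open("first.pkl","rb")):
    W=cloud(pp); a=-.171
    for c,th,nm in (((.629,.168),-.171,"tube"),((.6048,-.1613),.0125,"bot")):
        d=W[...,:2]-c; L=np.stack([d[...,0]*np.cos(th)+d[...,1]*np.sin(th),-d[...,0]*np.sin(th)+d[...,1]*np.cos(th)],-1)
        m=(np.abs(L[...,0])<.05)&(np.abs(L[...,1])<.105)&(W[...,2]>.023)&(W[...,2]<.04)
        l=L[m]*1000; print(nm,m.sum(),np.percentile(l,[3,97],axis=0).round(1).tolist(),l.mean(0).round(1))
```

```text
tube 96 [[-22.7, 8.8], [22.0, 99.7]] [-0.9 58.4]
bot 72 [[-29.5, 34.7], [34.4, 96.6]] [ 6.2 64.6]
tube 167 [[-24.2, 17.8], [20.4, 99.5]] [-2.3 58.4]
bot 95 [[-31.0, 33.4], [30.2, 96.3]] [ 1.2 64.4]
```

Emit:
apply_moves(rows=[2,-1,8,0,0,0,4,-2,25,0,0,0,6,-3,50,0,0,0,7,-4,72,0,0,0,7,-4,86,0,0,0,7,-4,93,0,0,0,7,-4,95,0,0,0,7,-4,95,0,0,0])

```text
time: 25.83
tcp_pos: [0.6382, 0.2269, 0.1063]
orientation: [[0.169, 0.986, -0.0], [0.986, -0.169, -0.0], [-0.0, -0.0, -1.0]]
contact_force: [0.0, -0.1, 0.4]
opening: 0.229
```

Emit:
apply_moves(rows=[0,0,0,0,0,0,0,0,0,0,0,0,0,0,0,0,0,0])

```text
time: 26.08
tcp_pos: [0.6391, 0.2272, 0.108]
orientation: [[0.169, 0.986, 0.002], [0.986, -0.169, 0.001], [0.001, 0.002, -1.0]]
contact_force: [-0.3, -0.1, -1.0]
opening: 0.234
```

Run:
```python
from h import *
q=env.get_image("scene");p=env.get_image("top")
go(.638,.226,.065,-9.8)
save(q,"sl7.png",(150,170,270,260),6);save(p,"sl8.png",(170,170,270,240),7)
```

```text
t 26.18 tcp [0.6387 0.2272 0.1074] q1,6 [15. 25.] F [-0.8 -0.2 -0.6] op 0.231 -> row [-1.3 -0.6 42.4] [ 0.1 -0.   0.1]
```

View pics/sl7.png

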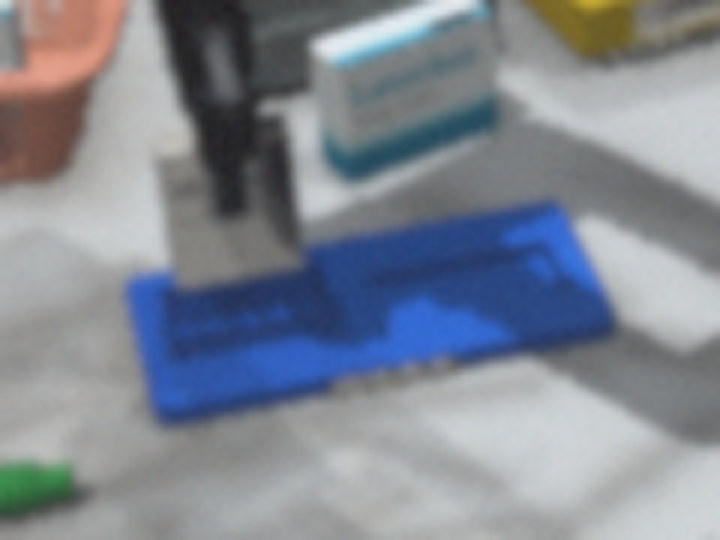

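View pics/sl8.png

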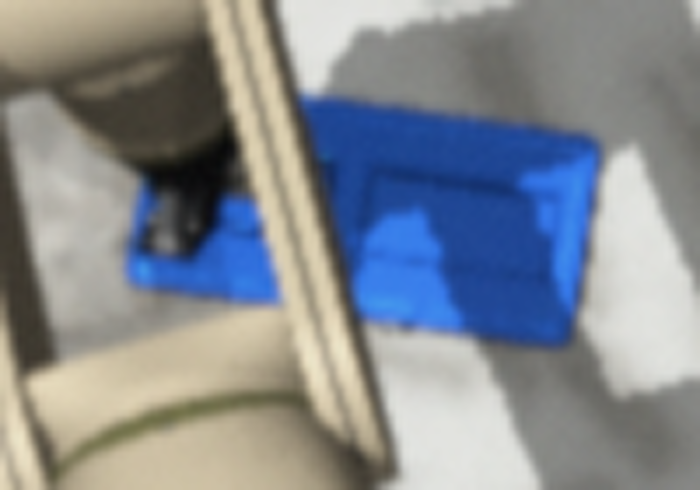

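Emit:
apply_moves(rows=[-1,0,6,0,0,0,-1,0,13,0,0,0,-1,0,20,0,0,0,-1,0,26,0,0,0,-1,0,31,0,0,0,-1,0,35,0,0,0,-1,0,38,0,0,0,-1,0,38,0,0,0])

```text
time: 26.85
tcp_pos: [0.6375, 0.2259, 0.0672]
orientation: [[0.169, 0.986, -0.001], [0.986, -0.169, -0.0], [-0.001, -0.001, -1.0]]
contact_force: [0.2, -0.1, -0.1]
opening: 0.231
```

Run:
```python
from h import *
q=env.get_image("scene")
go(.638,.226,.065,-9.8)
save(q,"sl9.png",(150,170,270,260),6)
```

```text
t 26.9 tcp [0.6377 0.226  0.0678] q1,6 [15. 25.] F [-0.6  0.3  0.3] op 0.232 -> row [0.1 0.3 2.8] [-0.   0.   0.1]
```

View pics/sl9.png

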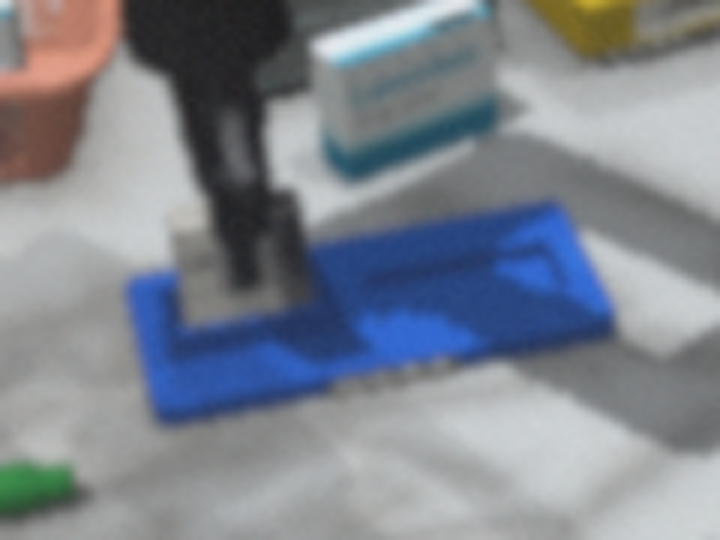

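Emit:
apply_moves(rows=[0,0,1,0,0,0,0,0,2,0,0,0,0,0,2,0,0,0])

```text
time: 27.15
tcp_pos: [0.6381, 0.2261, 0.0665]
orientation: [[0.169, 0.986, 0.0], [0.986, -0.169, 0.0], [0.0, 0.0, -1.0]]
contact_force: [0.0, -0.6, -0.6]
opening: 0.229
```

Emit:
apply_moves(rows=[0,0,0,0,0,0,0,0,0,0,0,0,0,0,0,0,0,0,0,0,0,0,0,0,0,0,0,0,0,0,0,0,0,0,0,0], grip=0)

```text
time: 27.65
tcp_pos: [0.638, 0.226, 0.0664]
orientation: [[0.169, 0.986, 0.0], [0.986, -0.169, 0.0], [0.0, 0.0, -1.0]]
contact_force: [0.6, 0.0, -0.0]
opening: 1.003
```

Emit:
apply_moves(rows=[0,0,-10,0,0,0,0,0,-30,0,0,0,0,0,-60,0,0,0,0,0,-90,0,0,0,0,0,-105,0,0,0,0,0,-110,0,0,0])

```text
time: 28.15
tcp_pos: [0.6402, 0.2267, 0.1821]
orientation: [[0.169, 0.986, 0.007], [0.986, -0.169, 0.002], [0.003, 0.007, -1.0]]
contact_force: [0.8, 0.2, 0.1]
opening: 1.002
```

Run:
```python
from h import *
q=env.get_image("scene")
go(.47,.338,.13,5.2)
save(q,"sl10.png",(150,170,270,260),6)
```

```text
t 28.2 tcp [0.6398 0.2266 0.1809] q1,6 [15. 25.] F [ 0.4 -0.1  0.6] op 1.002 -> row [  81.1 -186.4   50.1] [  0.3  -0.1 -14.9]
```

View pics/sl10.png

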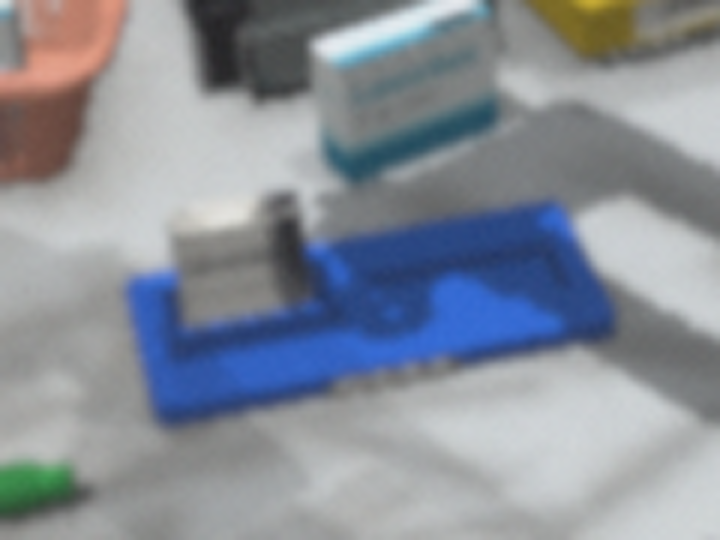

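Slim carton stands upright in the slot. Next, the tube.

Emit:
apply_moves(rows=[10,-22,0,0,0,-2,26,-59,0,0,0,-5,42,-97,0,0,0,-8,58,-134,10,0,0,-11,72,-165,25,0,0,-13,79,-181,40,0,0,-15,81,-186,60,0,0,-15,81,-186,70,0,0,-15])

```text
time: 28.87
tcp_pos: [0.4647, 0.3372, 0.1023]
orientation: [[-0.095, 0.995, -0.005], [0.995, 0.095, -0.003], [-0.002, -0.005, -1.0]]
contact_force: [-0.8, -1.0, -0.3]
opening: 1.0
```

Emit:
apply_moves(rows=[0,0,0,0,0,0,0,0,0,0,0,0,0,0,0,0,0,0])

```text
time: 29.12
tcp_pos: [0.4694, 0.3369, 0.107]
orientation: [[-0.091, 0.996, 0.001], [0.996, 0.091, 0.0], [0.0, 0.001, -1.0]]
contact_force: [-0.1, 0.2, 0.6]
opening: 1.0
```

Run:
```python
from h import *
q=env.get_image("scene");p=env.get_image("top")
go(.47,.338,.032,5.2)
save(q,"tb.png",(90,170,270,320),5*.8);save(p,"tb2.png",(110,180,270,300),4.8)
```

```text
t 29.22 tcp [0.4698 0.3372 0.1076] q1,6 [31. 25.] F [0.1 0.1 0.5] op 1.002 -> row [ 0.7  0.2 75.6] [ 0.1 -0.   0. ]
```

View pics/tb.png

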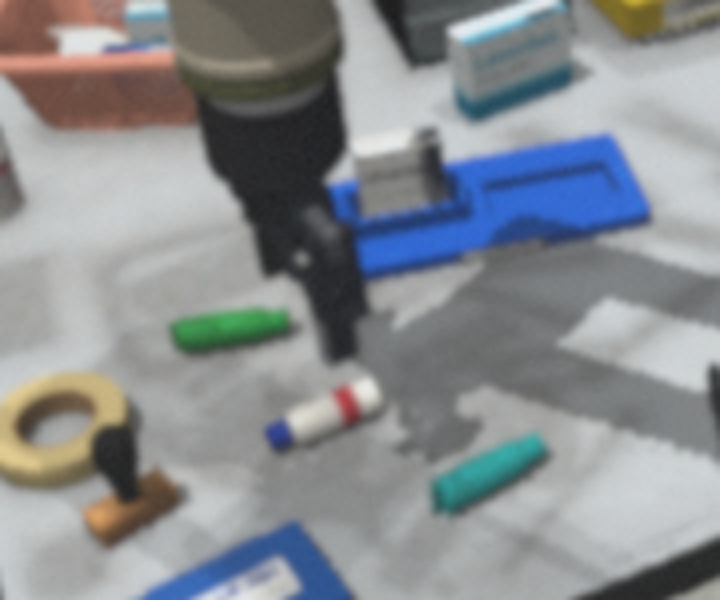

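View pics/tb2.png

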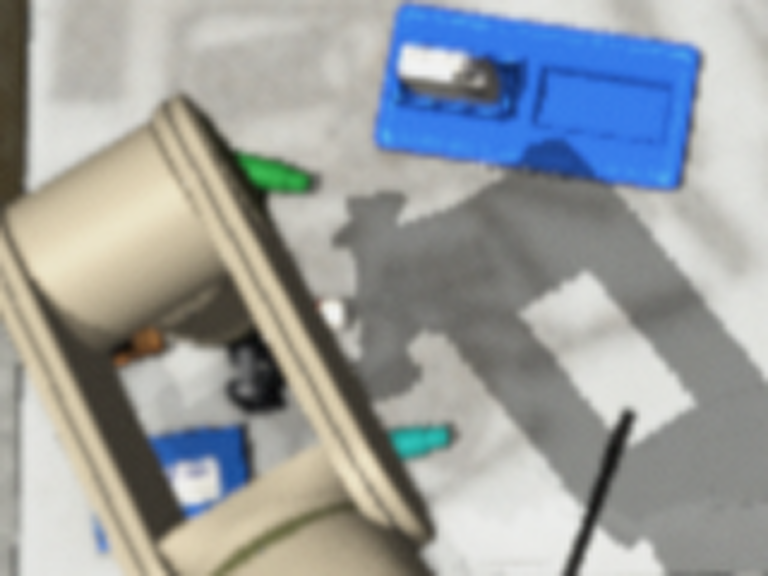

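Emit:
apply_moves(rows=[1,0,12,0,0,0,1,0,32,0,0,0,1,0,52,0,0,0,1,0,66,0,0,0,1,0,72,0,0,0,1,0,74,0,0,0,1,0,74,0,0,0])

```text
time: 29.8
tcp_pos: [0.4682, 0.3381, 0.032]
orientation: [[-0.092, 0.996, -0.0], [0.996, 0.092, -0.0], [-0.0, -0.0, -1.0]]
contact_force: [1.1, -0.0, -0.2]
opening: 1.004
```

Emit:
apply_moves(rows=[0,0,0,0,0,0,0,0,0,0,0,0,0,0,0,0,0,0,0,0,0,0,0,0,0,0,0,0,0,0,0,0,0,0,0,0,0,0,0,0,0,0,0,0,0,0,0,0], grip=255, force=30)

```text
time: 30.47
tcp_pos: [0.4686, 0.3385, 0.0329]
orientation: [[-0.092, 0.996, 0.001], [0.996, 0.092, 0.001], [0.0, 0.001, -1.0]]
contact_force: [-0.9, 0.2, 5.5]
opening: 0.265
```

Emit:
apply_moves(rows=[0,0,-10,0,0,0,0,0,-30,0,0,0,0,0,-55,0,0,0,0,0,-80,0,0,0,0,0,-105,0,0,0,0,0,-120,0,0,0,0,0,-126,0,0,0,0,0,-126,0,0,0])

```text
time: 31.13
tcp_pos: [0.4691, 0.3388, 0.1604]
orientation: [[-0.092, 0.996, 0.003], [0.996, 0.092, 0.002], [0.001, 0.003, -1.0]]
contact_force: [0.3, -0.1, -1.0]
opening: 0.269
```

Run:
```python
from h import *
q=env.get_image("scene")
go(.621,.1203,.16,-9.8)
s=env.get_state();t=np.array(s["tcp_pos"]);R=np.array(s["orientation"])
L=(cloud(q)-t)@R*1000
m=(np.abs(L[...,0])<60)&(np.abs(L[...,1])<25)&(L[...,2]>26)&(L[...,2]<60)
l=L[m];print(m.sum(),[np.percentile(l[:,i],[1,5,50,95,99]).round(1).tolist() for i in range(3)] if m.any() else 0)
save(q,"tb3.png",(90,140,270,290),4)
```

```text
t 31.18 tcp [0.4683 0.3383 0.1586] q1,6 [31. 25.] F [-0.2 -0.5 -1.1] op 0.269 -> row [-231.2  131.9   -1.4] [ 0.  -0.  15.1]
7 [[-36.1, -36.0, -20.1, 14.1, 15.7], [-9.7, -9.5, -8.3, 0.9, 1.4], [26.8, 26.8, 27.2, 30.7, 31.6]]
```

View pics/tb3.png

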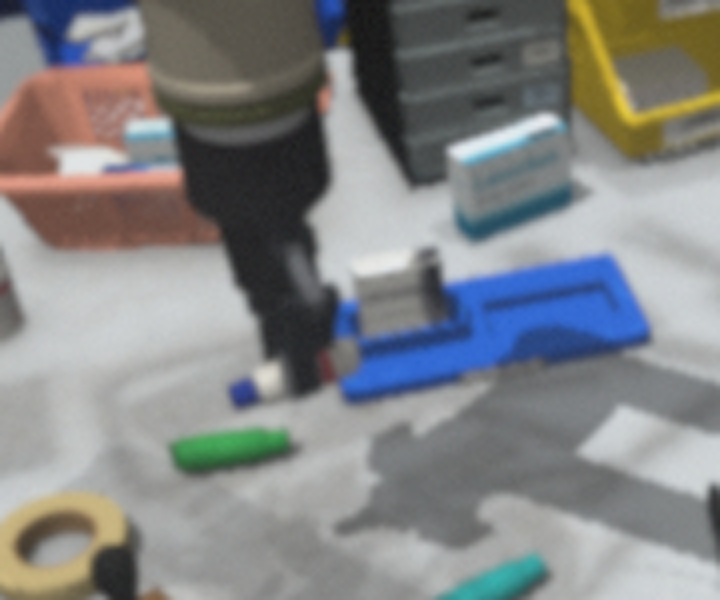

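Emit:
apply_moves(rows=[-14,8,0,0,0,1,-42,24,0,0,0,3,-76,43,0,0,0,5,-112,64,0,0,0,7,-148,84,0,0,0,9,-182,104,0,0,0,11,-210,120,0,0,0,13,-227,130,0,0,0,15])

```text
time: 31.85
tcp_pos: [0.6189, 0.1206, 0.1556]
orientation: [[0.173, 0.985, -0.003], [0.985, -0.173, -0.001], [-0.002, -0.003, -1.0]]
contact_force: [0.6, 0.2, 0.2]
opening: 0.269
```

Emit:
apply_moves(rows=[-3,2,0,0,0,0,-4,2,0,0,0,0,-4,2,0,0,0,0,-4,2,0,0,0,0])

```text
time: 32.18
tcp_pos: [0.6187, 0.121, 0.1572]
orientation: [[0.167, 0.986, -0.002], [0.986, -0.167, 0.0], [-0.0, -0.002, -1.0]]
contact_force: [0.1, 0.1, -1.0]
opening: 0.268
```

Run:
```python
from h import *
q=env.get_image("scene");p=env.get_image("top")
go(.621,.1203,.042,-9.8)
s=env.get_state();t=np.array(s["tcp_pos"]);R=np.array(s["orientation"])
for pp in(q,p):
  L=(cloud(pp)-t)@R*1000
  for lo,hi in((-60,-13),(13,60)):
    m=(L[...,0]>lo)&(L[...,0]<hi)&(np.abs(L[...,1])<18)&(L[...,2]>8)&(L[...,2]<45)
    l=L[m];print(m.sum(),[np.percentile(l[:,i],[1,5,50,95,99]).round(1).tolist() for i in range(3)] if m.any() else 0)
save(q,"tb4.png",(150,110,300,230),5);save(p,"tb5.png",(150,140,280,240),6)
```

```text
t 32.28 tcp [0.6191 0.1212 0.1579] q1,6 [ 6. 16.] F [-0.9 -0.3  0.5] op 0.271 -> row [ -0.5   2.1 115.9] [-0.  -0.   0.2]
68 [[-38.2, -37.7, -23.9, -14.4, -13.3], [-15.0, -13.8, -9.1, -0.3, 1.2], [9.9, 10.6, 16.7, 29.2, 31.1]]
67 [[13.1, 13.5, 23.8, 36.9, 37.2], [-13.7, -12.9, -7.2, 2.5, 4.6], [11.2, 11.9, 17.7, 26.6, 28.9]]
32 [[-31.0, -30.9, -23.4, -14.8, -14.4], [-12.3, -11.9, -4.7, 7.7, 9.9], [8.7, 9.2, 14.2, 19.6, 22.0]]
0 0
```

View pics/tb4.png

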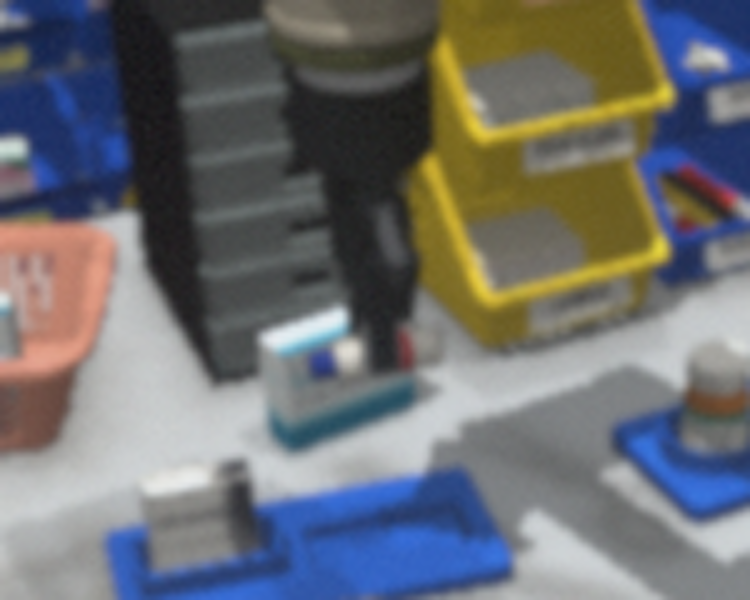

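View pics/tb5.png

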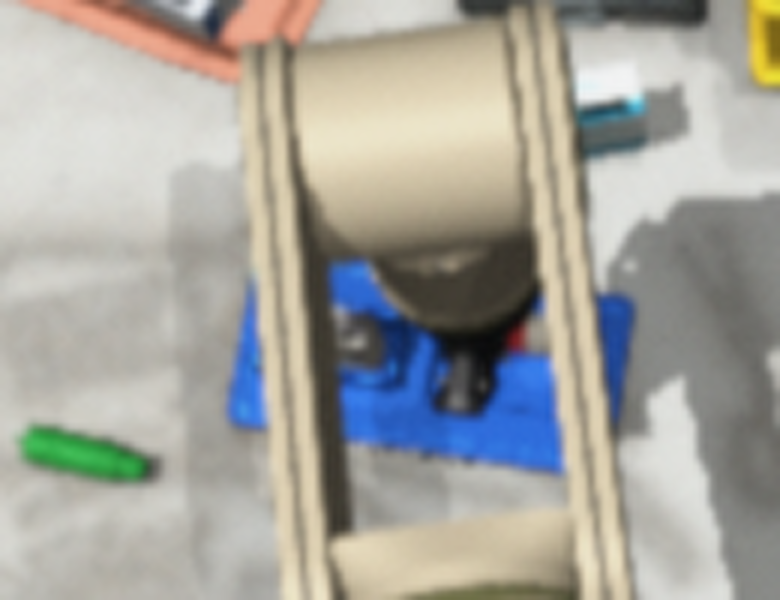

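Emit:
apply_moves(rows=[0,1,12,0,0,0,0,2,36,0,0,0,0,2,62,0,0,0,0,2,84,0,0,0,0,2,100,0,0,0,0,2,108,0,0,0,0,2,111,0,0,0,0,2,111,0,0,0])

```text
time: 32.95
tcp_pos: [0.6213, 0.1199, 0.0465]
orientation: [[0.168, 0.986, -0.001], [0.986, -0.168, -0.0], [-0.0, -0.001, -1.0]]
contact_force: [0.2, -0.5, 0.4]
opening: 0.267
```

Emit:
apply_moves(rows=[0,0,0,0,0,0,0,0,0,0,0,0,0,0,0,0,0,0,0,0,0,0,0,0])

```text
time: 33.28
tcp_pos: [0.6227, 0.1197, 0.0485]
orientation: [[0.169, 0.986, 0.002], [0.986, -0.169, 0.0], [0.001, 0.002, -1.0]]
contact_force: [0.3, -0.6, 0.3]
opening: 0.265
```

Run:
```python
from h import *
q=env.get_image("scene")
go(.621,.1203,.042,-9.8)
save(q,"tb6.png",(150,160,270,250),6)
```

```text
t 33.33 tcp [0.6225 0.1196 0.0482] q1,6 [ 6. 16.] F [-0.8 -0.4  0.1] op 0.273 -> row [ 0.4 -1.6  6.2] [ 0.1 -0.   0.1]
```

View pics/tb6.png

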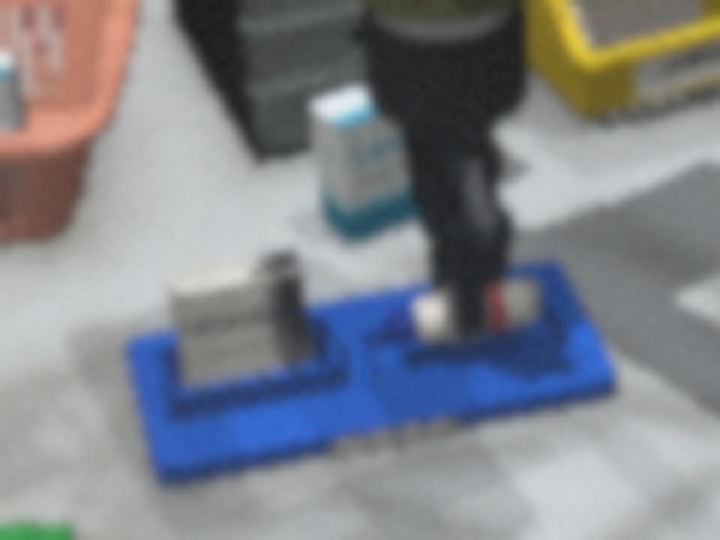

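Emit:
apply_moves(rows=[0,-1,2,0,0,0,0,-1,4,0,0,0,0,-1,6,0,0,0,0,-1,6,0,0,0])

```text
time: 33.67
tcp_pos: [0.6203, 0.1197, 0.0405]
orientation: [[0.169, 0.986, -0.001], [0.986, -0.169, -0.0], [-0.0, -0.001, -1.0]]
contact_force: [-0.4, 0.7, -1.1]
opening: 0.269
```

Emit:
apply_moves(rows=[0,0,0,0,0,0,0,0,0,0,0,0,0,0,0,0,0,0,0,0,0,0,0,0,0,0,0,0,0,0,0,0,0,0,0,0], grip=0)

```text
time: 34.17
tcp_pos: [0.621, 0.1198, 0.0414]
orientation: [[0.169, 0.986, 0.0], [0.986, -0.169, 0.0], [0.0, 0.0, -1.0]]
contact_force: [0.0, 0.5, -0.2]
opening: 0.999
```

Emit:
apply_moves(rows=[0,0,-10,0,0,0,0,0,-30,0,0,0,0,0,-60,0,0,0,0,0,-95,0,0,0,0,0,-130,0,0,0,0,0,-150,0,0,0,0,0,-155,0,0,0])

```text
time: 34.75
tcp_pos: [0.6236, 0.1201, 0.2035]
orientation: [[0.169, 0.986, 0.009], [0.986, -0.169, 0.001], [0.003, 0.009, -1.0]]
contact_force: [0.5, 0.3, 0.6]
opening: 0.998
```

Run:
```python
from h import *
q=env.get_image("scene");p=env.get_image("top")
go(.4,.15,.24,-9.8)
save(q,"e1.png",(130,140,380,300),3);save(p,"e2.png",(150,140,390,280),3.2)
```

```text
t 34.85 tcp [0.6221 0.1199 0.1991] q1,6 [ 6. 16.] F [ 0.1 -0.1  0.2] op 0.997 -> row [  -7.7 -223.8  -41.9] [ 0.2 -0.1  0.1]
```

View pics/e1.png

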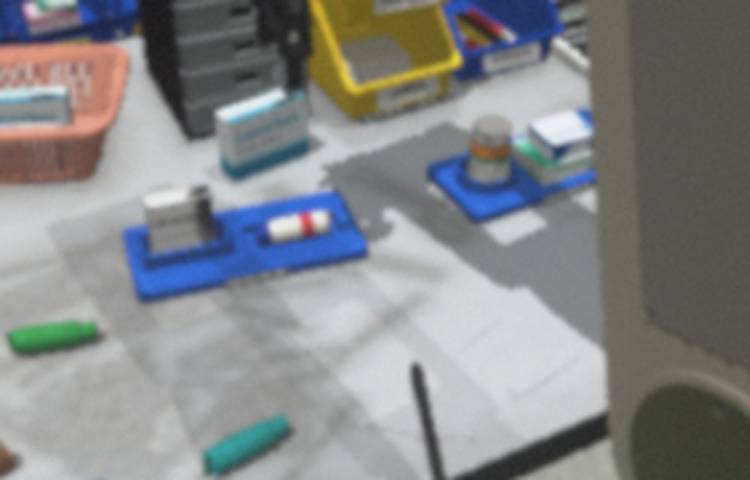

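View pics/e2.png

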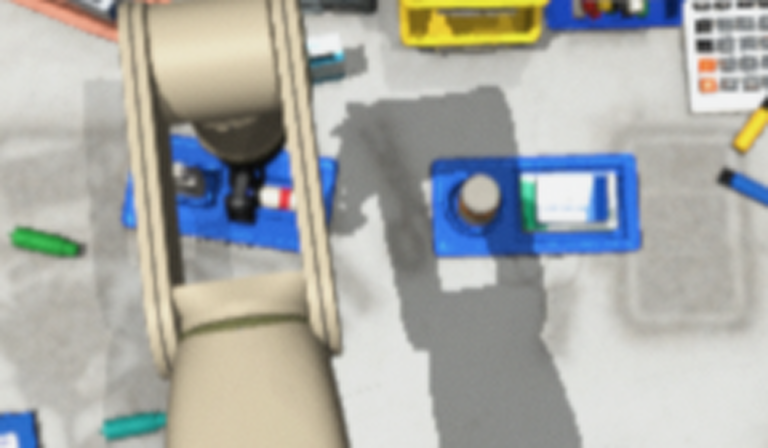

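Emit:
apply_moves(rows=[18,-30,-20,0,0,0,36,-60,-30,0,0,0,56,-94,-40,0,0,0,76,-128,-50,0,0,0,96,-162,-50,0,0,0,116,-196,-50,0,0,0,134,-226,-50,0,0,0,146,-246,-50,0,0,0])

```text
time: 35.52
tcp_pos: [0.3996, 0.3063, 0.2442]
orientation: [[0.167, 0.986, -0.004], [0.986, -0.167, -0.001], [-0.002, -0.003, -1.0]]
contact_force: [-0.4, 0.6, -0.3]
opening: 0.998
```

```bash
cat > fin.py <<'E'
from meas import *
p=env.get_image("top");q=env.get_image("scene")
save(q,"z1.png",(60,140,380,300),2.4);save(p,"z2.png",(110,140,430,310),2.5)
G=pickle.load(open("G.pkl","rb"))
x0=dict(tablet_bottle=(.6045,-.095,.003),large_carton=(.604,-.197,.003),small_carton=(.604,-.197,.028),slim_carton=(.638,.226,.003),cream_tube=(.621,.12,.003),bottle_tray=(.605,-.163,0),tube_tray=(.629,.168,0),tall_carton=(*G["tall_carton"][:2],0),stapler=(*G["stapler"][:2],0),stamp=(.447,.458,0))
for n in x0:
    for nm,pp in(("top",p),("sc",q)):
        W=cloud(pp)
        for d in env.cut_out(pp,n):
            m=d["region"]&(pp["z_map"]>0)
            if not m.any() or np.hypot(*(np.median(W[m],0)[:2]-x0[n][:2]))>.05: continue
            h=np.percentile(W[m][:,2],[50,97])
            r=fit(n,[(pp,d["region"].astype(float))],x0[n][:2],x0[n][2]) if n not in("stamp",) else None
            print(n,nm,round(d["p"],2),np.median(W[m],0).round(3),"z97",h[1].round(3), "" if r is None else (r.x.round(4),round(r.fun,2)),flush=True);break
E
python3 fin.py
```

```text
tablet_bottle top 0.62 [ 0.6   -0.096  0.078] z97 0.085 (array([ 0.603 , -0.0973,  0.0915]), np.float64(0.46))
tablet_bottle sc 0.6 [ 0.591 -0.091  0.057] z97 0.08 (array([ 0.629 , -0.1163,  0.1372]), np.float64(0.53))
large_carton sc 0.74 [ 0.576 -0.168  0.02 ] z97 0.029 (array([ 0.6036, -0.1991,  0.1136]), np.float64(1.28))
small_carton top 0.63 [ 0.602 -0.196  0.048] z97 0.055 (array([ 0.6028, -0.1956,  3.0576]), np.float64(0.11))
small_carton sc 0.63 [ 0.591 -0.191  0.048] z97 0.051 (array([ 0.6032, -0.2006,  3.3371]), np.float64(0.32))
slim_carton top 0.68 [0.632 0.225 0.074] z97 0.083 (array([ 0.6374,  0.2271, -0.3983]), np.float64(0.39))
slim_carton sc 0.57 [0.625 0.211 0.052] z97 0.078 (array([0.6775, 0.1947, 1.2737]), np.float64(0.96))
cream_tube sc 0.48 [0.612 0.122 0.02 ] z97 0.027 (array([0.6172, 0.1206, 0.3848]), np.float64(0.9))
bottle_tray top 0.71 [ 0.599 -0.142  0.012] z97 0.027 (array([ 0.6052, -0.1614,  3.1552]), np.float64(0.69))
tube_tray top 0.56 [0.621 0.163 0.012] z97 0.028 (array([ 0.6275,  0.1678, -0.1978]), np.float64(0.33))
tube_tray sc 0.76 [0.607 0.169 0.013] z97 0.028 (array([0.6292, 0.1683, 2.9377]), np.float64(0.44))
tall_carton top 0.95 [0.753 0.087 0.071] z97 0.08 (array([0.7621, 0.0882, 0.1825]), np.float64(0.25))
tall_carton sc 0.79 [0.748 0.095 0.048] z97 0.076 (array([0.7641, 0.087 , 3.4529]), np.float64(0.14))
stapler top 0.66 [ 0.389 -0.454  0.044] z97 0.055 (array([ 0.3883, -0.4557,  1.0984]), np.float64(0.11))
stapler sc 0.6 [ 0.411 -0.464  0.009] z97 0.053 (array([ 0.4306, -0.4872,  0.6389]), np.float64(0.76))
stamp sc 0.82 [0.446 0.461 0.02 ] z97 0.071
```

View pics/z1.png

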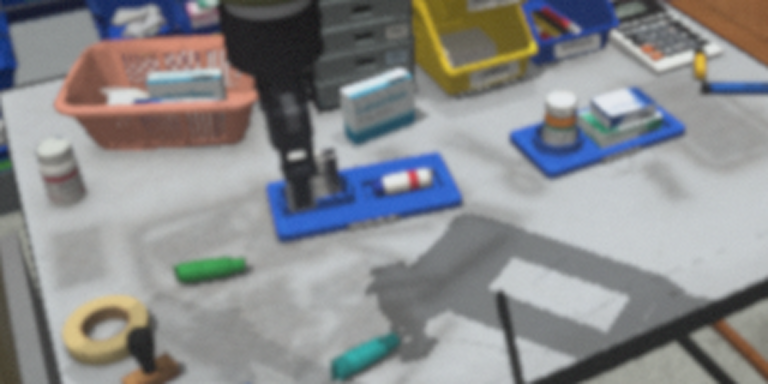

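View pics/z2.png

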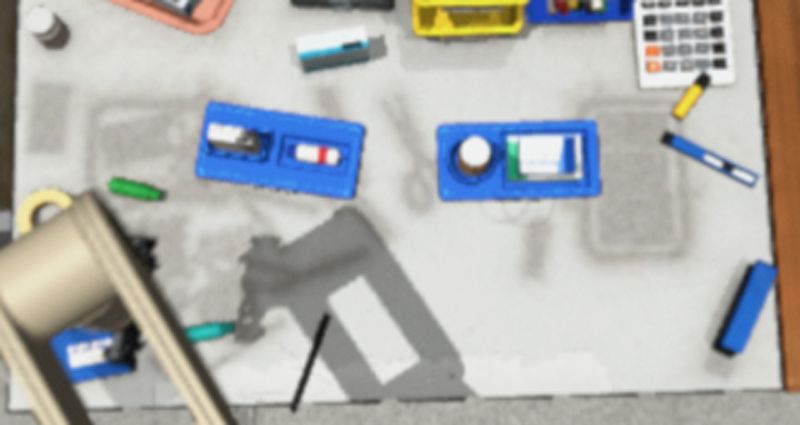

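Run:
```python
from meas import *
p=env.get_image("top");q=env.get_image("scene")
from meas import DIM
fits=[("tablet_bottle",.603,-.0955,0,.003),("large_carton",.604,-.197,.013,.003),("small_carton",.6035,-.197,.013,.028),("slim_carton",.638,.226,-.171,.003),("cream_tube",.621,.12,-.171,.003)]
out=[]
for pp,bx in((p,(180,170,360,230)),(q,(165,170,365,250))):
    v=cv2.cvtColor(pp["image"],cv2.COLOR_RGB2BGR); f=4
    a=cv2.resize(v[bx[1]:bx[3],bx[0]:bx[2]],None,fx=f,fy=f,interpolation=2)
    for n,x,y,th,z in fits:
        h=(sil(pp,model(n,x,y,th,z))-np.array(bx[:2])+.5)*f-.5
        cv2.polylines(a,[np.round(h*8).astype(np.int32)],True,(0,0,255),1,16,3)
    out.append(cv2.copyMakeBorder(a,0,0,0,800-a.shape[1],0))
cv2.imwrite("pics/over.png",np.vstack(out))
```

```text
(no output)
```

View pics/over.png

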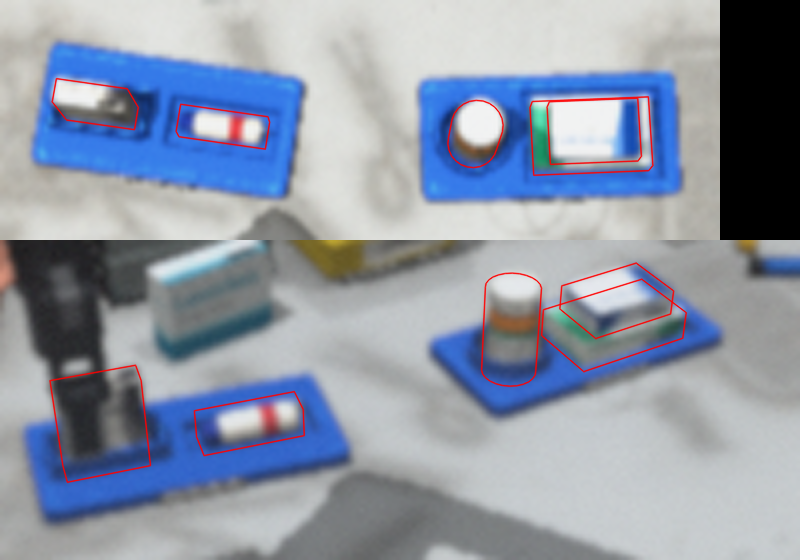

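```bash
python3 -c "
from bench import env
print(env.get_state()['time'],env.get_state()['contact_force']);print(env.finish_job())"
```

```text
36.7167 [ 0.57535215  0.26444385 -0.91114553]
the job is handed in; nothing more can be done
None
```

Both kits are made up and the job was handed in at about 36.7 s of the 128 s allowed. `env.finish_job()` reports no verdict, so what follows rests on my own last checks.

- **Bottle tray:** the amber bottle stands in the cup, the large carton lies in the broad bay, and the small carton is centred on top of it.
- **Tube tray:** the slim carton stands upright in the slot and the white, red-banded tube lies in the long recess.
- **Positions:** in the last top and scene pictures, model outlines drawn at the placed positions match all five items to within a few mm, and their heights agree with each item on its floor or on the carton below.
- **Bystanders:** the tall carton and stapler came out within about 2 mm of where they started, and the stamp still stands where it did. The gripper was open and clear of everything.

Some checks disagreed. Final automatic silhouette fits were poor for several items: the slim carton and tube (both partly hidden), the bottle in the scene view, the stapler in the scene view, and the large carton underneath. For those I relied on the outline comparison and the depth readings.

The bottle pressed on the cup floor with about 33 N as I lowered it. The limits are 40 N for the arm or gripper body and 120 N at the wrist.

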